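# Depth-check the heat-sink blocks and put them away

## Robot

A 7-joint arm with a two-finger parallel gripper is mounted at the origin on the work surface. World frame = base frame: x ahead of the robot, y to its left, z up, the work surface at z = 0. Lengths are in m, angles in rad, forces in N, time in s.
With the tool pointing down it reaches from about 0.4 to 0.85 m from the base axis. Payload 4.4 kg.
Tool frame: the origin (TCP) lies between the finger pads; the fingertips stand 17 mm ahead of it and the grasp point (between the pads) lies 2 mm behind it; x points along the fingers, y is the direction in which the jaws open and shut, and the axes are right-handed (so a half turn about x gives the same grasp; the last joint's range is limited). The gripper opens to 94 mm and grips with 3 to 60 N. Pads are 16 mm wide; open, the fingers measure 119 mm over their backs; the gripper's body (75 mm by 177 mm) begins 78 mm behind the grasp point.
Start: joints at [-1.27, 0.628, 0.038, 1.517, -0.027, 0.996, -0.02], TCP at [0.233, 0.607, 0.222] pointing down, gripper open.
Joint ranges: [-3.06, 3.06], [-0.37, 2.12], [-1.25, 1.32], [0.18, 2.47], [-1.1, 4.24], [0.23, 1.98], [-2.94, 2.94]. Speed limits (rad/s): [2.57, 2.57, 3.14, 3.14, 3.14, 3.14, 3.14].

## Interface

Orientations are given as a unit quaternion [w, x, y, z].
In Python, from cell import manip gives the robot as it stands.
- The arm moves only by the tool step_arm, never from a script. Its argument "motion" is a list of rows, each a list of 5 numbers: the shift along the tool's x, y, z in cm, then the turn about the tool's x in rad, then the opening, from 0 (shut) to 1 (fully open). A call has 1 to 12 rows; each row shifts and turns the pose as measured when the row begins, along the tool's axes as they then stand; what a row does not reach is not made up. A row lasts 1/8 s, in which the tool goes at most 62.5 mm and 10.7 degrees, less where a joint would pass 70% of its speed; a pose out of reach is approached as far as the arm can. A call is refused whole if a number of a shift passes 6.25 or a number of a turn 0.188, either way. A call with a gripper value outside its range is refused whole. The fingers move at their own pace and stop on an object; "squeeze" is the grip in N (left out, the last holds). Time passes only in rows, so rows that do not move let the fingers close. It gives the time, the measured TCP pose, the force and the opening at its end, in the units of the state.
- manip.read_state(): the state, without advancing time (a new reading comes with each control period).
- manip.read_camera(name): name is "scene" or "top" or "wrist"; returns a dict with "color" (384x512x3 uint8, red, green, blue), "K" (3x3 intrinsics, pixels), "rvec" (rotation vector, rad) and "tvec" (3), from world to camera coordinates, as OpenCV has them; the wrist camera has in their place "T_tool_cam" (4x4, takes a point from camera to tool coordinates, whose origin is the TCP and whose axes are the tool frame's). Camera axes: x right, y down, z forward; pixel columns grow to the right and rows downward; lengths in m; the calibration is good to about 2 mm. A picture is of the moment at which its call begins: read the wrist's pose just before it. There is no depth.
- manip.finish_job(): hands the job in, once; it reports no verdict.
The state is a dict: "t": time; "joint_pos": joint angles; "qvel": joint speeds; "effort": joint torques, N m; "tool_pos": TCP position; "eef_rot": TCP orientation; "ft_force": force on the tool from outside, world axes, zero at the start; "wrist_torque": the same for the moment, N m; "finger_gap": finger opening in m.
Only numpy, scipy, OpenCV 4.12 (cv2) and the standard library are available. Lean on these libraries where they do the work, as an engineer would, in place of code of your own. Each camera call takes 0.05 s, during which the arm holds its last target.

## Task

Check the screw bore of every heat-sink block on the repair bench with the depth gauge, in the order red, yellow, blue (one of them may be missing): lower the rod into the bore until it bottoms out and keep it pressed down firmly there for at least a second before drawing it out. Finish with the gauge fully home in its stand, every block standing upright inside the open drawer and the drawer pushed fully shut, leaving the other things on the bench where they are.

Things in the scene. Friction and masses are not known exactly. Their poses are not given: they have to be found in the camera images.
- red_centre (a point): centre of the red heat-sink block: a solid red head with bare aluminium fins behind it, 76 mm long (its x), 46 mm wide (its y, flat parallel sides to grip), 50 mm high, 0.3 kg, standing upright on the bench, z up. The point lies half-way up, 25 mm above the underside. May be absent
- red_bore (a point): centre of the mouth of the red block's blind bore, in its flat top face, 15 mm along +x from the block's centre and 25 mm above it; the bore goes straight down, 16 mm across and 38 mm deep, with a flat closed floor. z up, axes as the block
- yellow_centre (a point): centre of the yellow heat-sink block: a solid yellow head with bare aluminium fins behind it, 76 mm long (its x), 46 mm wide (its y, flat parallel sides to grip), 50 mm high, 0.3 kg, standing upright on the bench, z up. The point lies half-way up, 25 mm above the underside. May be absent
- yellow_bore (a point): centre of the mouth of the yellow block's blind bore, in its flat top face, 15 mm along +x from the block's centre and 25 mm above it; the bore goes straight down, 16 mm across and 38 mm deep, with a flat closed floor. z up, axes as the block
- blue_centre (a point): centre of the blue heat-sink block: a solid blue head with bare aluminium fins behind it, 76 mm long (its x), 46 mm wide (its y, flat parallel sides to grip), 50 mm high, 0.3 kg, standing upright on the bench, z up. The point lies half-way up, 25 mm above the underside. May be absent
- blue_bore (a point): centre of the mouth of the blue block's blind bore, in its flat top face, 15 mm along +x from the block's centre and 25 mm above it; the bore goes straight down, 16 mm across and 38 mm deep, with a flat closed floor. z up, axes as the block
- gauge_grip (a point): centre of the depth gauge's square orange handle, 24 x 24 x 45 mm, z along the gauge towards the handle end, x and y square to the handle's flats. Below the handle hangs a round steel rod, 10 mm across and 85 mm long. The gauge weighs 0.12 kg and starts upright in its stand, its handle resting on the stand's top
- gauge_tip (a point): free lower end of the gauge's rod, on its axis, 107.5 mm below the handle's centre
- stand_hole (a point): centre of the mouth of the hole in the top of the gauge's fixed stand, a black block 56 x 56 x 90 mm; the hole is 16 mm across, 88 mm deep, edge funnelled. When the gauge is home its handle rests on the top face, the handle's centre 22.5 mm above this point and the tip 85 mm below it. z up, axes as the block
- drawer_floor (a point): point on the inner floor (22 mm above the bench) of the drawer in the low white cabinet (260 x 340 x 110 mm high, fixed), midway in y, 70 mm behind the inner face of its front panel (21 mm thick in all). x points into the cabinet, y left, z up. Inside 215 (x) x 298 (y) mm, walls 72 mm high. Only the drawn-out front part can be reached from above. A standing block fits under the cabinet top
- drawer_handle (a point): middle of the drawer's horizontal bar handle, 120 mm long along y, about 10 mm thick, 35 mm in front of the drawer's front face and 72 mm above the bench, moving with the drawer; x points into the cabinet (the way to push)
- drawer (a joint): how far the drawer is drawn out, m: 0 fully shut, 0.13 to 0.16 at the start, at most 0.18. It slides with about 1 N of friction and stays where it is left
- screwdriver: red-handled screwdriver lying on the bench; bystander, not to be disturbed. Origin at the centre of its underside
- capacitor: blue can capacitor, 36 mm across, 55 mm high, upright; bystander, not to be disturbed. Origin at the centre of its underside
- spool: bare metal wire spool, 56 mm across, 42 mm high; bystander, not to be disturbed. Origin at the centre of its underside
- jar: glass jar with green cap, 68 mm across, 85 mm high; bystander, not to be disturbed. Origin at the centre of its underside
- knob: black control knob, 42 mm across, 24 mm high; bystander, not to be disturbed. Origin at the centre of its underside
- bin: open yellow parts bin, 120 x 80 x 45 mm; bystander, not to be disturbed. Origin at the centre of its underside
Mind the look-alikes: they are no part of the job. What is shaped like the part that bears yellow_centre but orange or purple is not meant.

How it is judged:
By the outcome, as a careful person would: the job done as asked, in the order asked, and still so for the second after the job is handed in, with the robot touching nothing.
Of red_block, yellow_block, blue_block only 2 to 3 are there at a start; the rules pass over those that are not, and their reading is None.
At some moment in a run one of red_block, yellow_block, blue_block may be knocked a few centimetres aside while the robot is not near it.
It also fails if it takes over 210 s, if anything falls off the work surface, if the arm or the gripper's body presses on something with over 40 N, if the wrist force passes 120 N, or if a joint passes its speed limit or range.

## Working session

There is one attempt and no reset: what is moved stays moved. The work goes in short steps, Python scripts to look and compute and a tool call to move; the robot and the scene stay as the last step left them, time stands still between calls to the robot, and variables do not carry over. Pictures are saved under pics/ and viewed, and the job is handed in when it is done.

Besides the shell and the picture viewer there is one more tool, called after "Emit:" as name(argument=value, ...) on one line, values as JSON. step_arm: Moves the arm, as the interface text tells. Its arguments: {"type":"object","properties":{"motion":{"type":"array","items":{"type":"array","items":{"type":"number"}}},"squeeze":{"type":"number"}},"required":["motion"]}

```bash
ls; mkdir -p pics; cat > h.py <<'E'
import numpy as np, cv2
from cell import manip
from scipy.spatial.transform import Rotation as R
def cam(name):
    s=manip.read_state(); c=manip.read_camera(name)
    K=np.array(c["K"])
    if name=="wrist":
        T=np.eye(4); q=s["eef_rot"]; T[:3,:3]=R.from_quat([q[1],q[2],q[3],q[0]]).as_matrix(); T[:3,3]=s["tool_pos"]
        W=T@np.array(c["T_tool_cam"])
    else:
        M=np.eye(4); M[:3,:3]=R.from_rotvec(np.array(c["rvec"]).ravel()).as_matrix(); M[:3,3]=np.array(c["tvec"]).ravel()
        W=np.linalg.inv(M)
    return np.array(c["color"]),K,W
def ray(K,W,u,v,z):
    d=W[:3,:3]@np.linalg.inv(K)@np.array([u,v,1.0]); o=W[:3,3]
    return o+d*(z-o[2])/d[2]
def proj(K,W,p):
    q=np.linalg.inv(W)@np.append(p,1); q=K@q[:3]; return q[:2]/q[2]
def save(img,n,s=1.5,crop=None):
    if crop: img=img[crop[1]:crop[3],crop[0]:crop[2]]
    img=cv2.resize(img,None,fx=s,fy=s,interpolation=cv2.INTER_CUBIC)
    cv2.imwrite("pics/"+n+".png",img[:,:,::-1])
E
python3 - <<'E'
from h import *
for n in ["scene","top","wrist"]:
    i,K,W=cam(n); save(i,n+"0"); print(n,W.round(3).tolist(),K.round(1).tolist())
s=manip.read_state(); print(s)
E
```

```text
pics
scene [[0.722, 0.386, -0.574, 1.208], [0.691, -0.42, 0.588, -0.756], [-0.014, -0.821, -0.57, 0.723], [0.0, 0.0, 0.0, 1.0]] [[436.7, 0.0, 251.5], [0.0, 436.7, 192.1], [0.0, 0.0, 1.0]]
top [[0.025, -0.994, 0.103, 0.437], [-0.999, -0.027, -0.016, -0.089], [0.019, -0.102, -0.995, 1.253], [0.0, 0.0, 0.0, 1.0]] [[386.7, 0.0, 260.1], [0.0, 386.7, 196.2], [0.0, 0.0, 1.0]]
wrist [[0.36, 0.906, 0.223, 0.169], [0.933, -0.349, -0.088, 0.631], [-0.002, 0.239, -0.971, 0.384], [0.0, 0.0, 0.0, 1.0]] [[319.3, 0.0, 262.1], [0.0, 319.3, 189.6], [0.0, 0.0, 1.0]]
{'t': 0.15, 'joint_pos': array([-1.26981518,  0.6291098 ,  0.03846229,  1.51808887, -0.02698321,
        0.99628797, -0.01997433]), 'qvel': array([-0.00068374, -0.00235809, -0.00112782, -0.00264715, -0.00031858,
       -0.00180867,  0.0010367 ]), 'effort': array([ 1.29052583e-03, -5.50093818e+01,  1.14479363e+00, -1.86817807e+01,
       -5.21459011e-02,  2.09144130e-02,  1.29254377e-04]), 'tool_pos': array([0.23291612, 0.60635087, 0.22179688]), 'eef_rot': array([ 0.69517101,  0.12846263,  0.6953305 , -0.12942226]), 'ft_force': array([ 0.31717205, -0.6650972 , -0.54206292]), 'wrist_torque': array([ 0.006998  ,  0.01137143, -0.0603937 ]), 'finger_gap': 0.09394906985675229}
```

View pics/scene0.png

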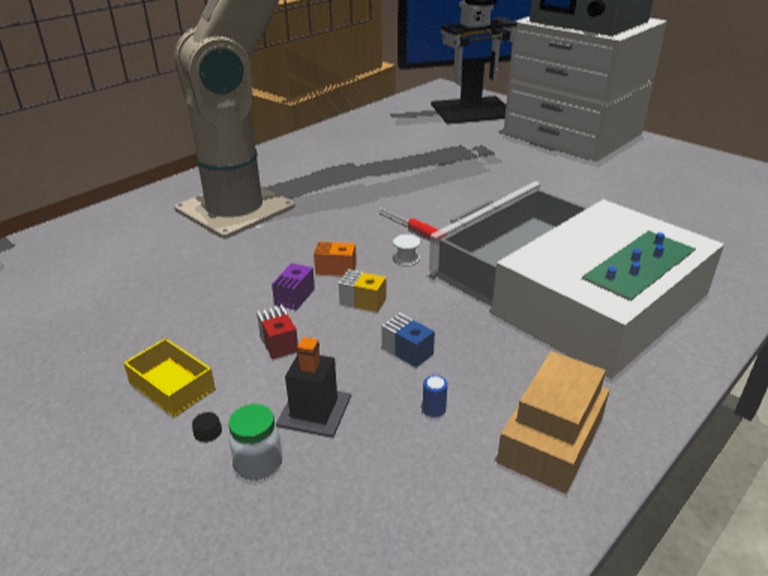

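View pics/top0.png

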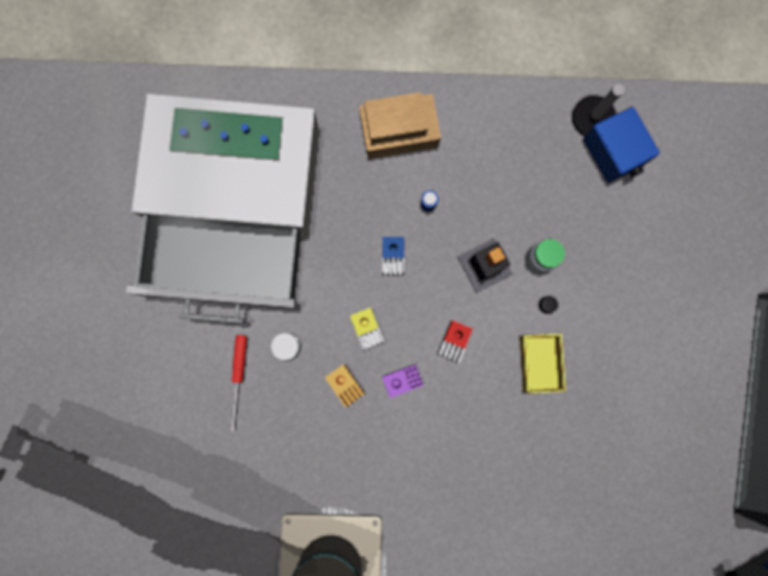

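View pics/wrist0.png

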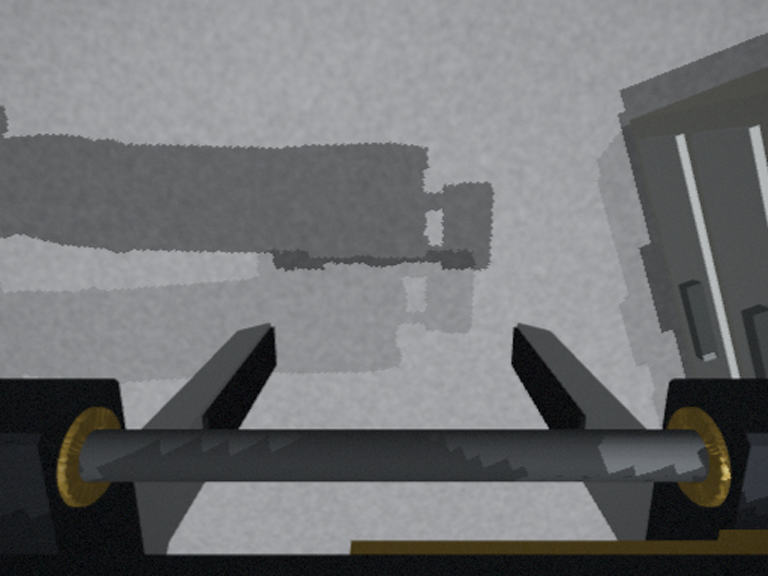

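The scene view shows the candidates for the blocks at these pixels in the 768-wide top view: red (455,340), yellow (366,327), blue (393,255). The look-alikes are orange (345,385) and purple (403,381), plus the yellow bin (543,362), blue capacitor (429,199) and red screwdriver (238,358). I choose the red, yellow and blue ones with bare fins. The gauge is at (493,258). I'll check the choice in a close crop.

```bash
python3 - <<'E'
from h import *
i,K,W=cam("top"); save(i,"topcrop",5,(205,130,365,275))
j,K2,W2=cam("scene"); save(j,"scenecrop",4,(155,145,355,290))
E
```

```text
(no output)
```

View pics/topcrop.png

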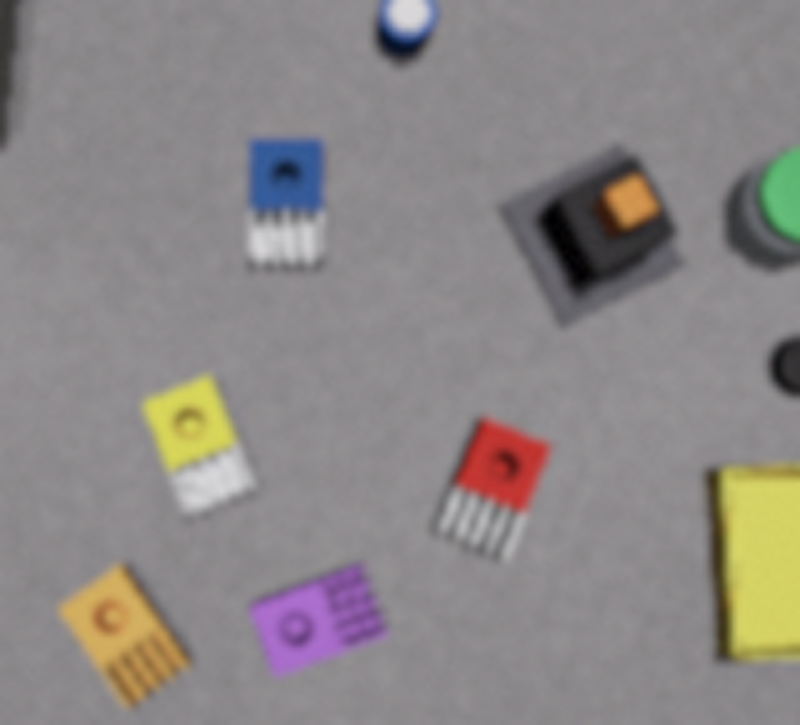

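View pics/scenecrop.png

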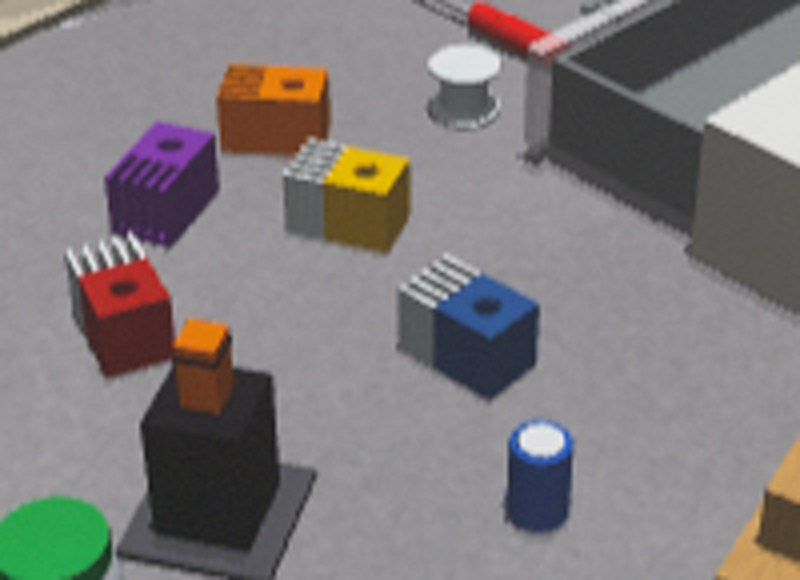

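```bash
cat > m.py <<'E'
from h import *
def blob(i,name,roi):
    hsv=cv2.cvtColor(i,cv2.COLOR_RGB2HSV); h,s,v=[hsv[...,k].astype(int) for k in range(3)]
    m={"red":((h<8)|(h>172))&(s>130)&(v>120),"yellow":(h>22)&(h<35)&(s>110)&(v>120),"blue":(h>100)&(h<125)&(s>130)&(v>90),"orange":(h>8)&(h<22)&(s>120)&(v>150)}[name].astype(np.uint8)
    o=np.zeros_like(m); x0,y0,x1,y1=roi; o[y0:y1,x0:x1]=m[y0:y1,x0:x1]
    cs,_=cv2.findContours(o,cv2.RETR_EXTERNAL,cv2.CHAIN_APPROX_NONE)
    return max(cs,key=cv2.contourArea)
if __name__=="__main__":
    i,K,W=cam("top")
    for n,roi in dict(red=(285,205,325,245),yellow=(225,200,260,235),blue=(245,150,280,180)).items():
        c=blob(i,n,roi); P=np.array([ray(K,W,*p,0.05)[:2] for p in c[:,0]],np.float32)
        r=cv2.minAreaRect(P); print(n,[np.round(x,4) for x in r], cv2.boxPoints(r).round(3).tolist())
    c=blob(i,"orange",(320,160,340,180)); P=np.array([ray(K,W,*p,0.135)[:2] for p in c[:,0]],np.float32)
    r=cv2.minAreaRect(P); print("gauge",r)
    # stand top etc
    print("bores", {n:ray(K,W,205+u/5,130+v/5,.05).round(4) for n,(u,v) in dict(red=(503,465),yellow=(190,423),blue=(287,172)).items()})
    print("drawer handle", ray(K,W,185/1.5,318/1.5,.072), ray(K,W,244/1.5,322/1.5,.072))
    print("front panel ends", ray(K,W,130/1.5,290/1.5,.094), ray(K,W,294/1.5,304/1.5,.094),"cabinet front edge", ray(K,W,135/1.5,215/1.5,.11), ray(K,W,302/1.5,226/1.5,.11))
E
python3 m.py
```

```text
red [array([ 0.4829, -0.2507]), array([0.0456, 0.0431]), np.float64(68.2905)] [[0.45399999618530273, -0.2639999985694885], [0.49399998784065247, -0.2800000011920929], [0.5109999775886536, -0.2370000034570694], [0.47099998593330383, -0.22200000286102295]]
yellow [array([ 0.5037, -0.0555]), array([0.0434, 0.0439]), np.float64(23.4272)] [[0.4749999940395355, -0.04399999976158142], [0.492000013589859, -0.08399999886751175], [0.5320000052452087, -0.06700000166893005], [0.5149999856948853, -0.027000000700354576]]
blue [array([ 0.6603, -0.1125]), array([0.0385, 0.0379]), np.float64(1.5168)] [[0.640999972820282, -0.09399999678134918], [0.6420000195503235, -0.13199999928474426], [0.6800000071525574, -0.13099999725818634], [0.6790000200271606, -0.09300000220537186]]
gauge ((0.6360540390014648, -0.31365594267845154), (0.02253660187125206, 0.021335626021027565), 27.032962799072266)
bores {'red': array([ 0.4812, -0.2528,  0.05  ]), 'yellow': array([ 0.5022, -0.0573,  0.05  ]), 'blue': array([ 0.6622, -0.1137,  0.05  ])}
drawer handle [0.49932815 0.30549949 0.072     ] [0.49437539 0.186195   0.072     ]
front panel ends [0.55108254 0.41046729 0.094     ] [0.53190234 0.08342378 0.094     ] cabinet front edge [0.69989956 0.40434847 0.11      ] [0.68744965 0.07171425 0.11      ]
```

```bash
cat > p.py <<'E'
import sys
from h import *
# usage: p.py x y z yawdeg(jaw dir, mod 180) [n]
def st():
    s=manip.read_state(); q=s["eef_rot"]; M=R.from_quat([q[1],q[2],q[3],q[0]]).as_matrix()
    return s,M
s,M=st()
yaw=np.degrees(np.arctan2(M[1,1],M[0,1]))
print("t",round(s["t"],2),"tcp",s["tool_pos"].round(4),"jawyaw",round(yaw,1),"xaxis",M[:,0].round(3),"j7",round(s["joint_pos"][6],2),"F",s["ft_force"].round(1),"gap",round(s["finger_gap"],4))
if len(sys.argv)>4:
    tx=np.array([float(a) for a in sys.argv[1:4]]); d=(float(sys.argv[4])-yaw+90)%180-90
    dp=tx-s["tool_pos"]
    # world turn about tool x (down) => world-z yaw decreases when tool-x turn is positive
    turn=-np.radians(d)*1.0
    print("turn(rad, tool x)",round(turn,3),"shift tool cm (cur axes)",(M.T@dp*100).round(2),"axes after turn",((M@R.from_rotvec([turn,0,0]).as_matrix()).T@dp*100).round(2),"dist cm",round(np.linalg.norm(dp)*100,1))
    if len(sys.argv)>5:
        n=int(sys.argv[5])
        for k in range(n):
            Mk=M@R.from_rotvec([turn*k/n,0,0]).as_matrix(); print((Mk.T@dp*100/n).round(2),round(turn/n,3))
E
python3 p.py 0.45 -0.20 0.30 68 20
```

```text
t 0.3 tcp [0.233  0.6066 0.2222] jawyaw 69.0 xaxis [-0.    -0.001 -1.   ] j7 -0.02 F [-1.5  0.3  0.2] gap 0.094
turn(rad, tool x) 0.017 shift tool cm (cur axes) [ -7.74 -67.52  49.18] axes after turn [ -7.74 -66.66  50.33] dist cm 83.9
[-0.39 -3.38  2.46] 0.001
[-0.39 -3.37  2.46] 0.001
[-0.39 -3.37  2.46] 0.001
[-0.39 -3.37  2.47] 0.001
[-0.39 -3.37  2.47] 0.001
[-0.39 -3.37  2.47] 0.001
[-0.39 -3.36  2.48] 0.001
[-0.39 -3.36  2.48] 0.001
[-0.39 -3.36  2.48] 0.001
[-0.39 -3.36  2.49] 0.001
[-0.39 -3.35  2.49] 0.001
[-0.39 -3.35  2.49] 0.001
[-0.39 -3.35  2.49] 0.001
[-0.39 -3.35  2.5 ] 0.001
[-0.39 -3.35  2.5 ] 0.001
[-0.39 -3.34  2.5 ] 0.001
[-0.39 -3.34  2.51] 0.001
[-0.39 -3.34  2.51] 0.001
[-0.39 -3.34  2.51] 0.001
[-0.39 -3.34  2.51] 0.001
```

```bash
sed -i 's/d=(float(sys.argv\[4\])-yaw+90)%180-90/d=(float(sys.argv[4])-yaw+90)%180-90 if "F" not in sys.argv else float(sys.argv[4])-yaw/' p.py; sed -i 's/len(sys.argv)>5:/len(sys.argv)>5 and sys.argv[5]!="F":/' p.py
python3 p.py 0.5 0.2 0.28 10 9 F;
```

```text
t 0.3 tcp [0.233  0.6066 0.2222] jawyaw 69.0 xaxis [-0.    -0.001 -1.   ] j7 -0.02 F [-1.5  0.3  0.2] gap 0.094
turn(rad, tool x) 1.029 shift tool cm (cur axes) [ -5.76 -28.38  39.5 ] axes after turn [-5.76 19.23 44.68] dist cm 49.0
[-0.64 -3.15  4.39] 0.114
[-0.64 -2.63  4.72] 0.114
[-0.64 -2.08  4.99] 0.114
[-0.64 -1.49  5.19] 0.114
[-0.64 -0.89  5.33] 0.114
[-0.64 -0.28  5.4 ] 0.114
[-0.64  0.34  5.39] 0.114
[-0.64  0.96  5.32] 0.114
[-0.64  1.56  5.18] 0.114
```

Emit:
step_arm(motion=[[-0.6, -3.2, 4.4, 0.12, 1], [-0.6, -2.6, 4.7, 0.12, 1], [-0.6, -2.1, 5.0, 0.12, 1], [-0.6, -1.5, 5.2, 0.12, 1], [-0.6, -0.9, 5.3, 0.12, 1], [-0.6, -0.3, 5.4, 0.12, 1], [-0.6, 0.3, 5.4, 0.12, 1], [-0.6, 1.0, 5.3, 0.12, 1], [-0.6, 1.6, 5.2, 0.12, 1]], squeeze=60)

```text
t: 1.42
tool_pos: [0.4901, 0.1833, 0.2765]
eef_rot: [0.523, 0.476, 0.525, -0.474]
ft_force: [0.9, 0.4, -0.9]
finger_gap: 0.0941
```

```bash
python3 p.py 0.62 -0.30 0.30 -63 11 F;
```

```text
t 1.43 tcp [0.4901 0.1833 0.2765] jawyaw 5.7 xaxis [ 0.     0.004 -1.   ] j7 -0.11 F [ 0.9  0.4 -0.9] gap 0.0941
turn(rad, tool x) 1.199 shift tool cm (cur axes) [-2.55  8.15 49.36] axes after turn [-2.55 48.95 10.36] dist cm 50.1
[-0.23  0.74  4.49] 0.109
[-0.23  1.22  4.38] 0.109
[-0.23  1.69  4.22] 0.109
[-0.23  2.14  4.01] 0.109
[-0.23  2.57  3.76] 0.109
[-0.23  2.96  3.45] 0.109
[-0.23  3.32  3.11] 0.109
[-0.23  3.64  2.73] 0.109
[-0.23  3.91  2.32] 0.109
[-0.23  4.14  1.88] 0.109
[-0.23  4.32  1.42] 0.109
```

Motion tracks well. Continuing toward the gauge.

Emit:
step_arm(motion=[[-0.2, 0.7, 4.5, 0.11, 1], [-0.2, 1.2, 4.4, 0.11, 1], [-0.2, 1.7, 4.2, 0.11, 1], [-0.2, 2.1, 4.0, 0.11, 1], [-0.2, 2.6, 3.8, 0.11, 1], [-0.2, 3.0, 3.5, 0.11, 1], [-0.2, 3.3, 3.1, 0.11, 1], [-0.2, 3.6, 2.7, 0.11, 1], [-0.2, 3.9, 2.3, 0.11, 1], [-0.2, 4.1, 1.9, 0.11, 1], [-0.2, 4.3, 1.4, 0.11, 1], [0, 0, 0, 0, 1]])

```text
t: 2.92
tool_pos: [0.611, -0.3217, 0.2975]
eef_rot: [0.145, 0.694, 0.147, -0.69]
ft_force: [-0.5, 1.4, -0.7]
finger_gap: 0.0942
```

```bash
python3 p.py 0.636 -0.3137 0.26 -63; python3 - <<'E'
from h import *
i,K,W=cam("wrist"); save(i,"w1"); print(proj(K,W,[.636,-.3137,.135]))
E
```

```text
t 2.92 tcp [ 0.611  -0.3217  0.2975] jawyaw -66.2 xaxis [ 0.004  0.004 -1.   ] j7 -0.34 F [-0.5  1.4 -0.7] gap 0.0942
turn(rad, tool x) -0.055 shift tool cm (cur axes) [ 3.76  0.29 -2.59] axes after turn [ 3.76  0.43 -2.57] dist cm 4.6
[264.4361597  155.37586501]
```

View pics/w1.png

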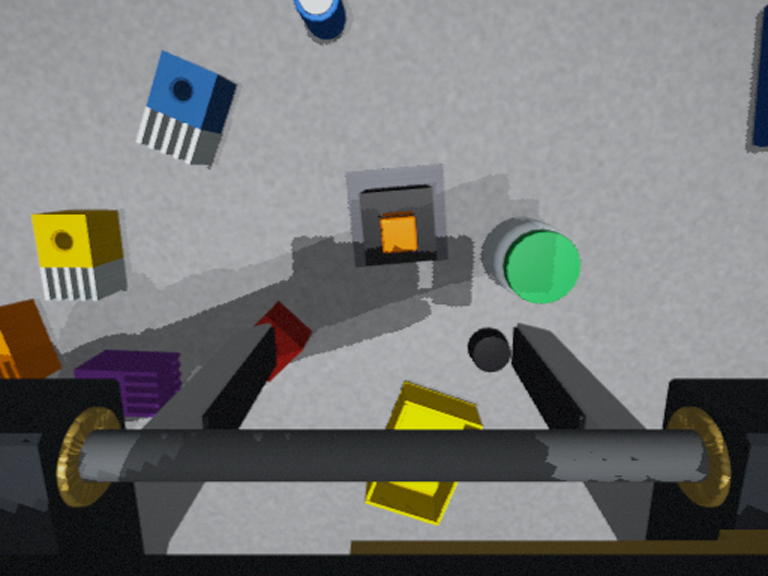

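The view shows the orange handle at (399,233) on the stand, matching the top-camera estimate. Refining.

```bash
cat > g.py <<'E'
from m import *
i,K,W=cam("wrist")
u,v=proj(K,W,[.636,-.3137,.135]); u,v=int(u),int(v)
hsv=cv2.cvtColor(i,cv2.COLOR_RGB2HSV)
c=blob(i,"orange",(max(u-40,0),max(v-40,0),u+40,v+40))
P=np.array([ray(K,W,*p,0.135)[:2] for p in c[:,0]],np.float32)
r=cv2.minAreaRect(P);print(r, cv2.boundingRect(c))
save(i,"wg",6,(u-45,v-40,u+45,v+40))
E
python3 g.py
```

```text
((0.6359373927116394, -0.31501200795173645), (0.022992588579654694, 0.023596012964844704), 28.702558517456055) (256, 146, 25, 23)
```

View pics/wg.png

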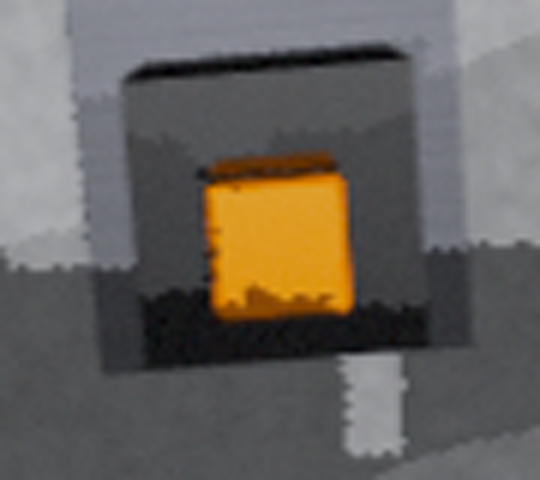

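```bash
python3 p.py 0.636 -0.3148 0.20 -61.3 3
```

```text
t 3.02 tcp [ 0.6121 -0.317   0.2975] jawyaw -65.8 xaxis [ 0.005  0.009 -1.   ] j7 -0.34 F [-0.1  1.   0.4] gap 0.0938
turn(rad, tool x) -0.079 shift tool cm (cur axes) [ 9.76  0.83 -2.2 ] axes after turn [ 9.76  1.   -2.13] dist cm 10.0
[ 3.25  0.28 -0.73] -0.026
[ 3.25  0.3  -0.73] -0.026
[ 3.25  0.32 -0.72] -0.026
```

Emit:
step_arm(motion=[[3.0, 0.3, -0.7, -0.026, 1], [3.0, 0.3, -0.7, -0.026, 1], [2.5, 0.3, -0.7, -0.026, 1], [0, 0, 0, 0, 1], [0, 0, 0, 0, 1]])

```text
t: 3.65
tool_pos: [0.6389, -0.3044, 0.213]
eef_rot: [0.176, 0.688, 0.185, -0.679]
ft_force: [-0.4, -0.5, 0.1]
finger_gap: 0.0943
```

```bash
python3 g.py; python3 p.py 0.636 -0.3148 0.114 -61.3
```

```text
t 3.7 tcp [ 0.639  -0.3041  0.2129] jawyaw -60.4 xaxis [ 0.009  0.016 -1.   ] j7 -0.25 F [0.9 0.6 0.4] gap 0.0942
turn(rad, tool x) 0.015 shift tool cm (cur axes) [9.87 0.87 0.94] axes after turn [9.87 0.88 0.93] dist cm 10.0Traceback (most recent call last):
  File "g.py", line 5, in <module>
    c=blob(i,"orange",(max(u-40,0),max(v-40,0),u+40,v+40))
  File "m.py", line 7, in blob
    return max(cs,key=cv2.contourArea)
ValueError: max() iterable argument is empty
```

```bash
python3 - <<'E'
from h import *
i,K,W=cam("wrist"); save(i,"w2"); print(proj(K,W,[.636,-.3148,.135]))
E
python3 p.py
```

```text
[271.94829548 213.18472484]
t 3.75 tcp [ 0.639  -0.3046  0.213 ] jawyaw -60.5 xaxis [ 0.009  0.015 -1.   ] j7 -0.25 F [ 0.2  0.7 -0.9] gap 0.0944
```

View pics/w2.png

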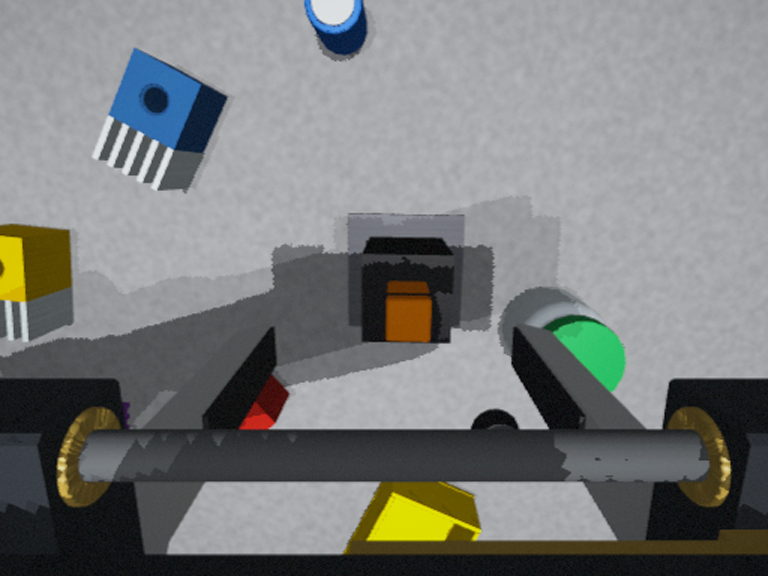

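```bash
python3 - <<'E'
from h import *
i,K,W=cam("wrist")
print(ray(K,W,273,211.4,.135))
E
python3 p.py 0.636 -0.3155 0.150 -61.0
```

```text
[ 0.63761993 -0.31535818  0.135     ]
t 3.8 tcp [ 0.6388 -0.3051  0.2131] jawyaw -60.5 xaxis [ 0.009  0.015 -1.   ] j7 -0.25 F [ 0.   0.3 -0.3] gap 0.0937
turn(rad, tool x) 0.009 shift tool cm (cur axes) [6.29 0.81 0.85] axes after turn [6.29 0.82 0.85] dist cm 6.4
```

Emit:
step_arm(motion=[[0, 0.4, 0.4, 0, 1], [1.5, 0.4, 0.4, 0, 1], [1.5, 0, 0, 0, 1], [1.5, 0, 0, 0, 1], [1.5, 0, 0, 0, 1], [0, 0, 0, 0, 1]])

```text
t: 4.55
tool_pos: [0.6351, -0.3165, 0.1485]
eef_rot: [0.175, 0.688, 0.184, -0.68]
ft_force: [0.0, 0.4, 0.7]
finger_gap: 0.0939
```

```bash
python3 p.py 0.637 -0.3153 0.113 -61.0
```

```text
t 4.55 tcp [ 0.6351 -0.3165  0.1485] jawyaw -60.6 xaxis [ 0.008  0.015 -1.   ] j7 -0.2 F [0.  0.4 0.7] gap 0.0939
turn(rad, tool x) 0.007 shift tool cm (cur axes) [ 3.55  0.02 -0.17] axes after turn [ 3.55  0.02 -0.17] dist cm 3.6
```

Emit:
step_arm(motion=[[1.2, 0, -0.1, 0, 1], [1.2, 0, -0.1, 0, 1], [1.1, 0, 0, 0, 1], [0, 0, 0, 0, 1], [0, 0, 0, 0, 0.3], [0, 0, 0, 0, 0.1], [0, 0, 0, 0, 0], [0, 0, 0, 0, 0], [0, 0, 0, 0, 0]], squeeze=40)

```text
t: 5.68
tool_pos: [0.6386, -0.3155, 0.1128]
eef_rot: [0.176, 0.689, 0.183, -0.679]
ft_force: [-0.2, 0.2, -0.3]
finger_gap: 0.0474
```

```bash
python3 p.py
```

```text
t 5.67 tcp [ 0.6386 -0.3155  0.1128] jawyaw -60.6 xaxis [ 0.011  0.013 -1.   ] j7 -0.19 F [-0.2  0.2 -0.3] gap 0.0474
```

Emit:
step_arm(motion=[[0, 0, 0, 0, 0], [0, 0, 0, 0, 0], [0, 0, 0, 0, 0], [0, 0, 0, 0, 0], [0, 0, 0, 0, 0], [0, 0, 0, 0, 0]], squeeze=40)

```text
t: 6.42
tool_pos: [0.6384, -0.3151, 0.1129]
eef_rot: [0.176, 0.689, 0.183, -0.679]
ft_force: [-0.0, 0.6, 1.3]
finger_gap: 0.0235
```

```bash
python3 p.py
```

```text
t 6.42 tcp [ 0.6384 -0.3151  0.1129] jawyaw -60.6 xaxis [ 0.011  0.014 -1.   ] j7 -0.19 F [-0.   0.6  1.3] gap 0.0235
```

Emit:
step_arm(motion=[[-0.8, 0, 0, 0, 0], [-1.5, 0, 0, 0, 0], [-2, 0, 0, 0, 0], [-2, 0, 0, 0, 0], [-2, 0, 0, 0, 0], [-2, 0, 0, 0, 0], [-1.5, 0, 0, 0, 0], [0, 0, 0, 0, 0]])

```text
t: 7.42
tool_pos: [0.6377, -0.3183, 0.2428]
eef_rot: [0.177, 0.69, 0.182, -0.678]
ft_force: [0.3, 0.1, -1.8]
finger_gap: 0.0239
```

```bash
python3 p.py 0.50 -0.26 0.23 -61; python3 - <<'E'
from h import *
i,K,W=cam("wrist"); save(i,"w3"); print(proj(K,W,[.481,-.2528,.05]))
i,K,W=cam("top"); save(i,"t3",5,(205,130,365,275))
E
```

```text
t 7.42 tcp [ 0.6377 -0.3183  0.2428] jawyaw -60.6 xaxis [ 0.016  0.01  -1.   ] j7 -0.26 F [ 0.3  0.1 -1.8] gap 0.0239
turn(rad, tool x) 0.007 shift tool cm (cur axes) [  1.12 -11.84   9.16] axes after turn [  1.12 -11.77   9.25] dist cm 15.0
[150.636674   262.42639551]
```

View pics/w3.png

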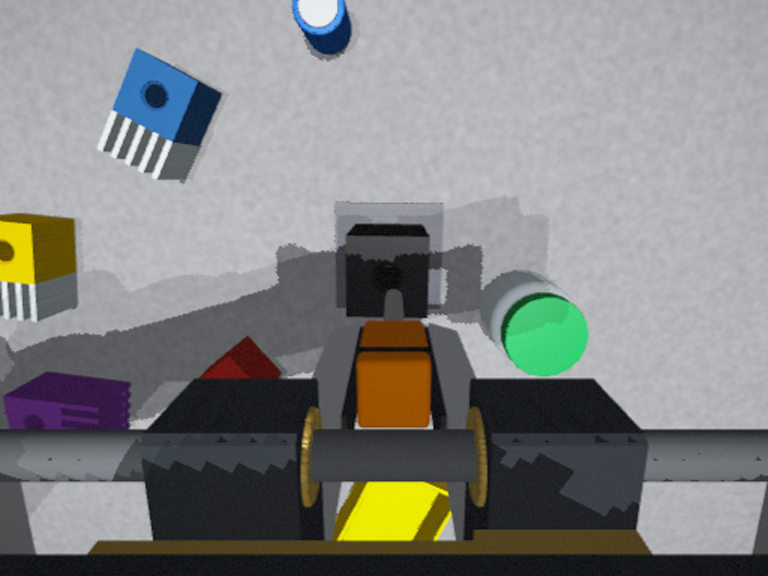

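View pics/t3.png

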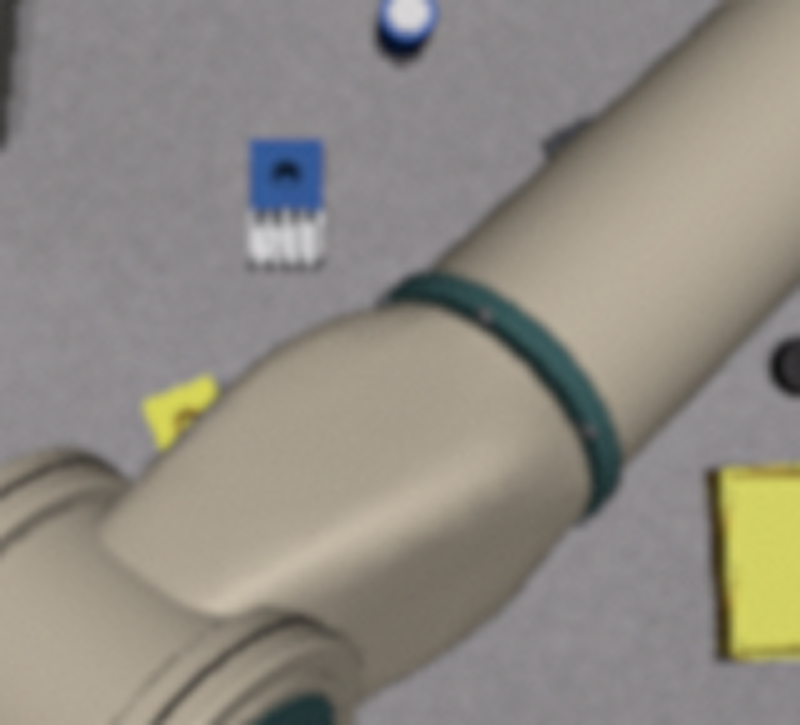

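```bash
python3 - <<'E'
from h import *
i,K,W=cam("wrist"); print("hole",ray(K,W,386/1.5,274/1.5,.09))
E
python3 p.py 0.445 -0.265 0.23 -61
```

```text
hole [ 0.63648787 -0.31255842  0.09      ]
t 7.58 tcp [ 0.6369 -0.3172  0.24  ] jawyaw -60.6 xaxis [ 0.012  0.013 -1.   ] j7 -0.25 F [ 0.3 -0.  -1.5] gap 0.0241
turn(rad, tool x) 0.007 shift tool cm (cur axes) [  0.84 -13.97  14.17] axes after turn [  0.84 -13.86  14.27] dist cm 19.9
```

Emit:
step_arm(motion=[[0, -1.5, 1.5, 0, 0], [0.1, -2.5, 2.5, 0, 0], [0.1, -2.5, 2.5, 0, 0], [0.1, -2.5, 2.5, 0, 0], [0.1, -2.5, 2.5, 0, 0], [0, -1.5, 1.5, 0, 0], [0, -0.7, 0.8, 0, 0], [0, 0, 0, 0, 0], [0, 0, 0, 0, 0]])

```text
t: 8.7
tool_pos: [0.4416, -0.2611, 0.2272]
eef_rot: [0.174, 0.686, 0.186, -0.682]
ft_force: [0.3, -0.3, -1.9]
finger_gap: 0.0243
```

```bash
python3 p.py 0.481 -0.2528 0.23 -61; python3 - <<'E'
from h import *
i,K,W=cam("wrist"); save(i,"w4"); print(proj(K,W,[.481,-.2528,.05]))
E
```

```text
t 8.7 tcp [ 0.4416 -0.2611  0.2272] jawyaw -60.5 xaxis [ 0.001  0.018 -1.   ] j7 -0.11 F [ 0.3 -0.3 -1.9] gap 0.0243
turn(rad, tool x) 0.009 shift tool cm (cur axes) [-0.26  1.22 -3.84] axes after turn [-0.26  1.18 -3.85] dist cm 4.0
[275.33868006 142.55973886]
```

View pics/w4.png

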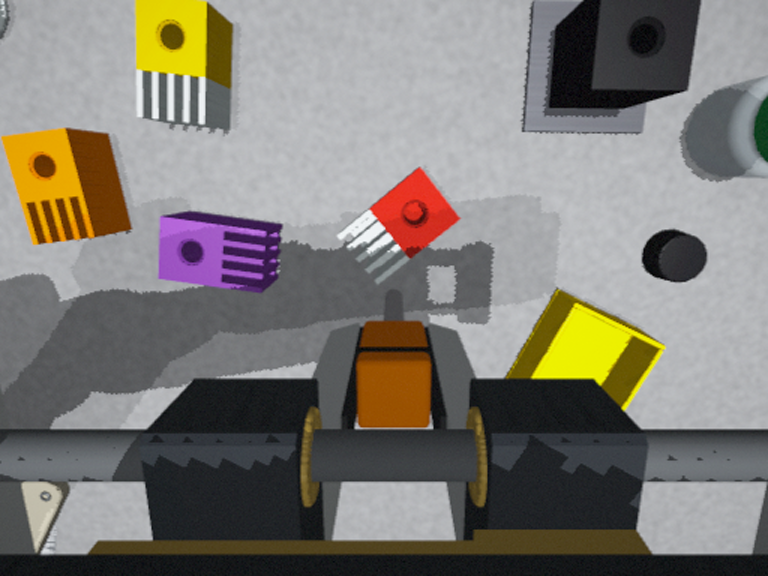

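```bash
cat > b.py <<'E'
import sys
from h import *
# bore detect: b.py name u v (full px of bore approx) ; crop
i,K,W=cam("wrist"); s=manip.read_state(); q=s["eef_rot"]; M=R.from_quat([q[1],q[2],q[3],q[0]]).as_matrix()
tip=s["tool_pos"]+M[:,0]*0.1079
print("tcp",s["tool_pos"].round(4),"tip model",tip.round(4),"px",proj(K,W,tip).round(1), "top end px",proj(K,W,s["tool_pos"]+M[:,0]*0.03).round(1))
for a in sys.argv[2:]:
    u,v=[float(x) for x in a.split(",")]; print("bore",ray(K,W,u,v,.05).round(4))
save(i,sys.argv[1],4,(180,90,370,240))
E
python3 b.py w4c 276.7,141
```

```text
tcp [ 0.4415 -0.2611  0.2272] tip model [ 0.4416 -0.2592  0.1193] px [261.2 192.7] top end px [260.9 223.1]
bore [ 0.4831 -0.2532  0.05  ]
```

View pics/w4c.png

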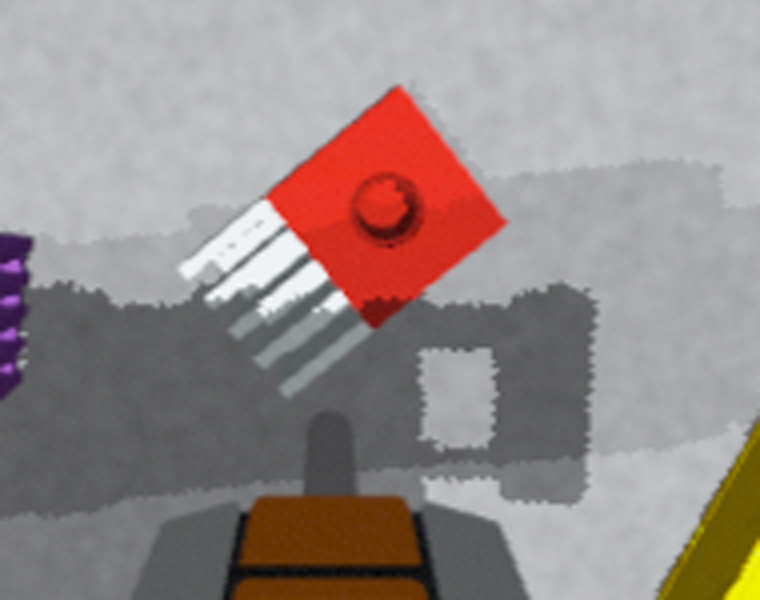

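```bash
cat >> b.py <<'E'
print("tip silhouette px",proj(K,W,tip-0.005*M[:,2]).round(1))
E
python3 b.py w4d 277,142
```

```text
tcp [ 0.4414 -0.2611  0.2272] tip model [ 0.4414 -0.2592  0.1193] px [261.1 192.6] top end px [260.7 223. ]
bore [ 0.4822 -0.2541  0.05  ]
tip silhouette px [261.  187.1]
```

```bash
python3 p.py 0.4825 -0.2541 0.172 -61
```

```text
t 8.85 tcp [ 0.4414 -0.2611  0.2272] jawyaw -60.5 xaxis [ 0.     0.018 -1.   ] j7 -0.11 F [ 0.8  0.4 -0.6] gap 0.0242
turn(rad, tool x) 0.009 shift tool cm (cur axes) [ 5.53  1.5  -3.87] axes after turn [ 5.53  1.47 -3.89] dist cm 6.9
```

Emit:
step_arm(motion=[[0, 0.5, -1.3, 0, 0], [0, 0.5, -1.3, 0, 0], [0, 0.5, -1.3, 0, 0], [1.5, 0, 0, 0, 0], [1.5, 0, 0, 0, 0], [1.5, 0, 0, 0, 0], [1, 0, 0, 0, 0], [0, 0, 0, 0, 0], [0, 0, 0, 0, 0]])

```text
t: 9.98
tool_pos: [0.4856, -0.2532, 0.1669]
eef_rot: [0.174, 0.685, 0.187, -0.683]
ft_force: [0.6, -0.8, -1.2]
finger_gap: 0.0242
```

```bash
python3 b.py w5; python3 p.py; python3 - <<'E'
from h import *
i,K,W=cam("scene"); save(i,"s5",6,(150,170,250,250))
E
```

```text
tcp [ 0.4857 -0.2532  0.1669] tip model [ 0.4855 -0.2512  0.0591] px [261.2 192.5] top end px [260.9 222.9]
tip silhouette px [261.2 186.9]
t 10.03 tcp [ 0.4857 -0.2532  0.1669] jawyaw -60.4 xaxis [-0.002  0.018 -1.   ] j7 -0.1 F [ 0.6  0.3 -2.3] gap 0.0234
```

View pics/w5.png

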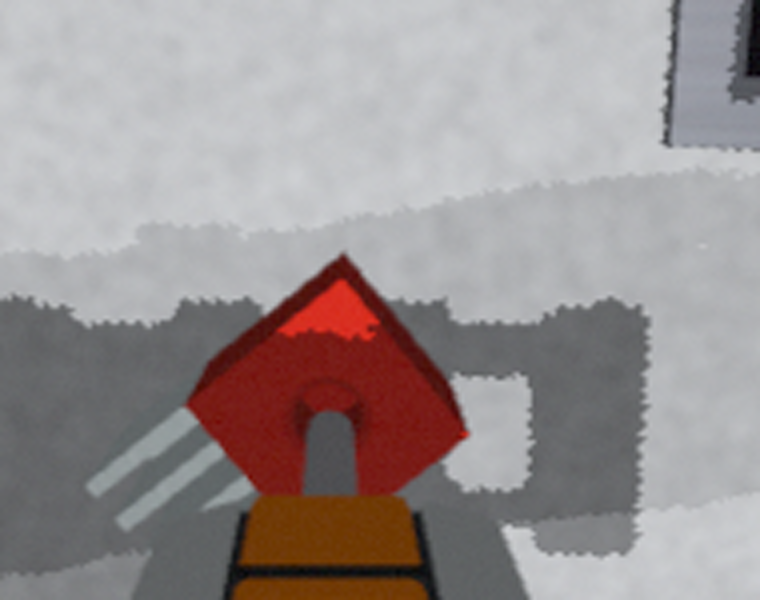

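View pics/s5.png

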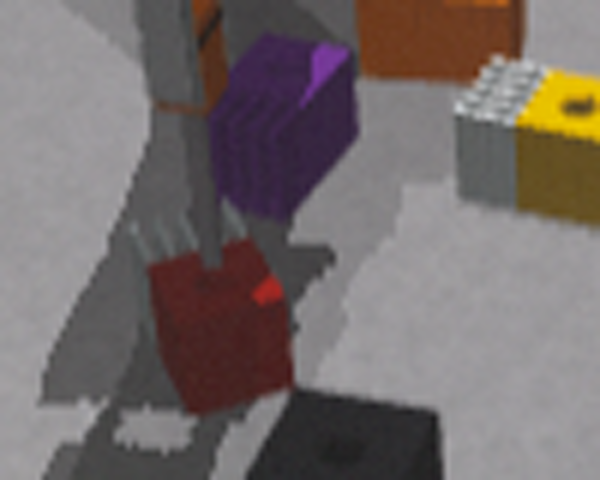

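Emit:
step_arm(motion=[[0, 0, -0.25, 0, 0], [0, 0, 0, 0, 0], [0.4, 0, 0, 0, 0], [0.4, 0, 0, 0, 0], [0, 0, 0, 0, 0]])

```text
t: 10.7
tool_pos: [0.4888, -0.2517, 0.1594]
eef_rot: [0.175, 0.685, 0.186, -0.682]
ft_force: [-0.7, -0.1, -0.9]
finger_gap: 0.0239
```

```bash
python3 b.py w6; python3 p.py
```

```text
tcp [ 0.4889 -0.2518  0.1596] tip model [ 0.4889 -0.25    0.0517] px [261.4 192.6] top end px [261.1 223. ]
tip silhouette px [261.4 187. ]
t 10.75 tcp [ 0.4889 -0.2518  0.1596] jawyaw -60.4 xaxis [ 0.     0.017 -1.   ] j7 -0.1 F [ 0.4 -0.7 -1.5] gap 0.024
```

View pics/w6.png

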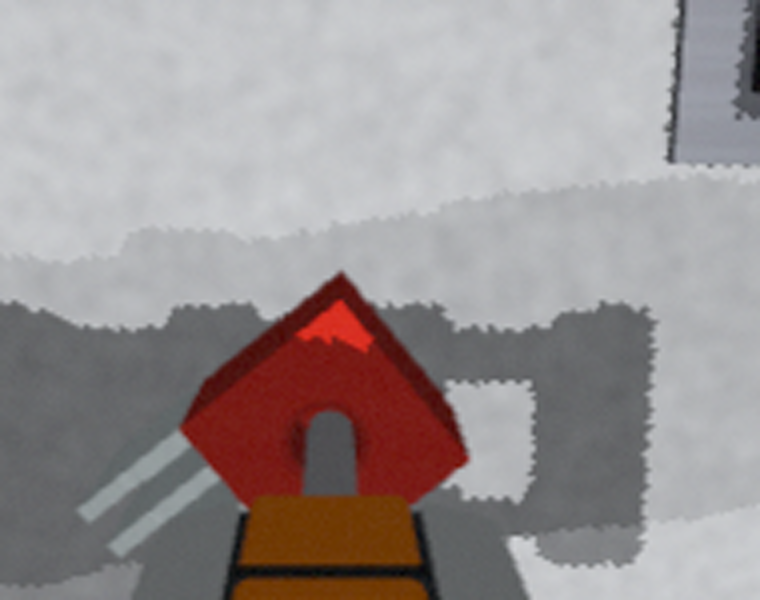

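Emit:
step_arm(motion=[[0.5, 0, 0, 0, 0], [0.5, 0, 0, 0, 0], [0.5, 0, 0, 0, 0], [0, 0, 0, 0, 0]])

```text
t: 11.25
tool_pos: [0.4883, -0.2523, 0.1454]
eef_rot: [0.174, 0.685, 0.186, -0.682]
ft_force: [-0.1, -0.1, -1.2]
finger_gap: 0.0236
```

```bash
python3 b.py w7; python3 p.py
```

```text
tcp [ 0.4883 -0.2523  0.1456] tip model [ 0.4883 -0.2504  0.0377] px [261.3 192.6] top end px [261. 223.]
tip silhouette px [261.3 187. ]
t 11.3 tcp [ 0.4883 -0.2523  0.1456] jawyaw -60.4 xaxis [ 0.     0.018 -1.   ] j7 -0.08 F [-0.9  0.3 -2.6] gap 0.0239
```

View pics/w7.png

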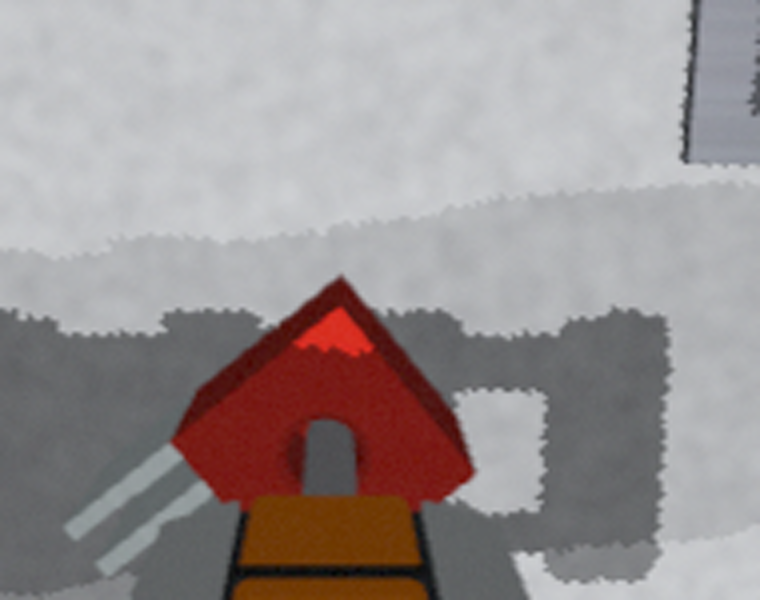

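Emit:
step_arm(motion=[[0.5, 0, 0.1, 0, 0], [0.5, 0, 0, 0, 0], [0.5, 0, 0, 0, 0], [0.3, 0, 0, 0, 0], [0, 0, 0, 0, 0]])

```text
t: 11.92
tool_pos: [0.488, -0.2524, 0.126]
eef_rot: [0.175, 0.686, 0.186, -0.682]
ft_force: [-0.4, -0.0, -3.0]
finger_gap: 0.0237
```

```bash
python3 p.py
```

```text
t 11.93 tcp [ 0.488  -0.2524  0.126 ] jawyaw -60.4 xaxis [ 0.001  0.017 -1.   ] j7 -0.06 F [-0.4 -0.  -3. ] gap 0.0237
```

Emit:
step_arm(motion=[[0.4, 0, 0, 0, 0], [0.2, 0, 0, 0, 0], [0, 0, 0, 0, 0]], squeeze=60)

```text
t: 12.3
tool_pos: [0.4879, -0.2524, 0.1198]
eef_rot: [0.175, 0.686, 0.186, -0.682]
ft_force: [-0.6, -0.5, -1.0]
finger_gap: 0.0239
```

Emit:
step_arm(motion=[[0.3, 0, 0, 0, 0]])

```text
t: 12.42
tool_pos: [0.4881, -0.2527, 0.1193]
eef_rot: [0.174, 0.686, 0.186, -0.681]
ft_force: [-7.1, 5.0, 41.8]
finger_gap: 0.024
```

Emit:
step_arm(motion=[[0.15, 0, 0, 0, 0], [0.15, 0, 0, 0, 0]])

```text
t: 12.68
tool_pos: [0.4877, -0.2528, 0.1196]
eef_rot: [0.174, 0.687, 0.187, -0.68]
ft_force: [-3.1, 1.3, 9.3]
finger_gap: 0.0234
```

Emit:
step_arm(motion=[[0.22, 0, 0, 0, 0], [0.22, 0, 0, 0, 0], [0.22, 0, 0, 0, 0], [0.22, 0, 0, 0, 0]])

```text
t: 13.18
tool_pos: [0.4872, -0.2533, 0.1195]
eef_rot: [0.172, 0.689, 0.187, -0.678]
ft_force: [-3.6, 3.2, 19.1]
finger_gap: 0.0239
```

Emit:
step_arm(motion=[[0.22, 0, 0, 0, 0], [0.22, 0, 0, 0, 0], [0.22, 0, 0, 0, 0], [0.22, 0, 0, 0, 0], [0.22, 0, 0, 0, 0], [0.22, 0, 0, 0, 0], [0.22, 0, 0, 0, 0], [0.22, 0, 0, 0, 0], [0.22, 0, 0, 0, 0]])

```text
t: 14.3
tool_pos: [0.486, -0.2544, 0.1196]
eef_rot: [0.169, 0.694, 0.189, -0.673]
ft_force: [-4.9, 2.3, 17.6]
finger_gap: 0.0237
```

```bash
python3 p.py
```

```text
t 14.3 tcp [ 0.486  -0.2544  0.1196] jawyaw -60.6 xaxis [ 0.022  0.035 -0.999] j7 -0.02 F [-4.9  2.3 17.6] gap 0.0237
```

Emit:
step_arm(motion=[[-0.5, 0, 0, 0, 0], [-1, 0, 0, 0, 0], [-1, 0, 0, 0, 0], [-1, 0, 0, 0, 0], [-1, 0, 0, 0, 0], [-1, 0, 0, 0, 0], [-1, 0, 0, 0, 0], [-1, 0, 0, 0, 0], [-1, 0, 0, 0, 0], [0, 0, 0, 0, 0]])

```text
t: 15.55
tool_pos: [0.4851, -0.2578, 0.2112]
eef_rot: [0.17, 0.695, 0.188, -0.673]
ft_force: [0.7, -0.1, -2.0]
finger_gap: 0.0239
```

```bash
python3 p.py;  python3 b.py w8
```

```text
t 15.55 tcp [ 0.4851 -0.2578  0.2112] jawyaw -60.6 xaxis [ 0.024  0.033 -0.999] j7 -0.12 F [ 0.7 -0.1 -2. ] gap 0.0239
tcp [ 0.4848 -0.2575  0.2107] tip model [ 0.4874 -0.2539  0.1029] px [260.7 192.6] top end px [260.3 222.8]
tip silhouette px [260.7 187. ]
```

View pics/w8.png

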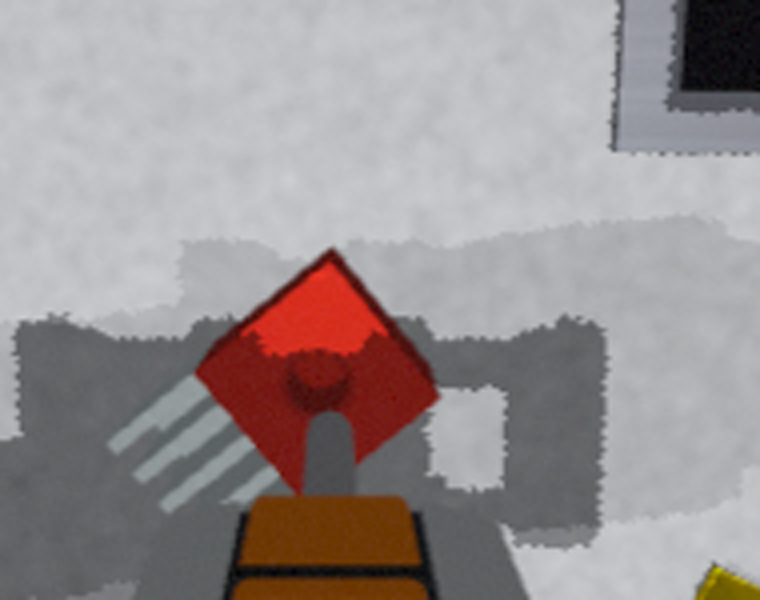

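```bash
sed -i 's/tip=s\["tool_pos"\]+M\[:,0\]\*0.1079/tip=s["tool_pos"]+M[:,0]*0.1079+M[:,2]*0.005/' b.py; python3 p.py 0.47 -0.07 0.21 -61
```

```text
t 15.6 tcp [ 0.4848 -0.2575  0.2107] jawyaw -60.6 xaxis [ 0.024  0.034 -0.999] j7 -0.12 F [-0.1  0.4 -1.7] gap 0.0234
turn(rad, tool x) 0.006 shift tool cm (cur axes) [  0.67 -17.06  -7.89] axes after turn [  0.67 -17.12  -7.78] dist cm 18.8
```

Emit:
step_arm(motion=[[0, -1.5, -0.7, 0, 0], [0.1, -2.5, -1.2, 0, 0], [0.1, -2.5, -1.2, 0, 0], [0.1, -2.5, -1.2, 0, 0], [0.1, -2.5, -1.2, 0, 0], [0.1, -2.5, -1.2, 0, 0], [0.1, -1.7, -0.8, 0, 0], [0, -0.8, -0.4, 0, 0], [0, 0, 0, 0, 0], [0, 0, 0, 0, 0]])

```text
t: 16.85
tool_pos: [0.4674, -0.0596, 0.2075]
eef_rot: [0.168, 0.692, 0.193, -0.675]
ft_force: [0.1, -0.2, -2.2]
finger_gap: 0.0232
```

```bash
python3 p.py;  python3 b.py w9
```

```text
t 16.85 tcp [ 0.4674 -0.0596  0.2075] jawyaw -60.3 xaxis [ 0.014  0.04  -0.999] j7 -0.45 F [ 0.1 -0.2 -2.2] gap 0.0232
tcp [ 0.4674 -0.0596  0.2074] tip model [ 0.4646 -0.0577  0.0995] px [261.2 198.1] top end px [261. 223.]
tip silhouette px [261.2 192.6]
```

View pics/w9.png

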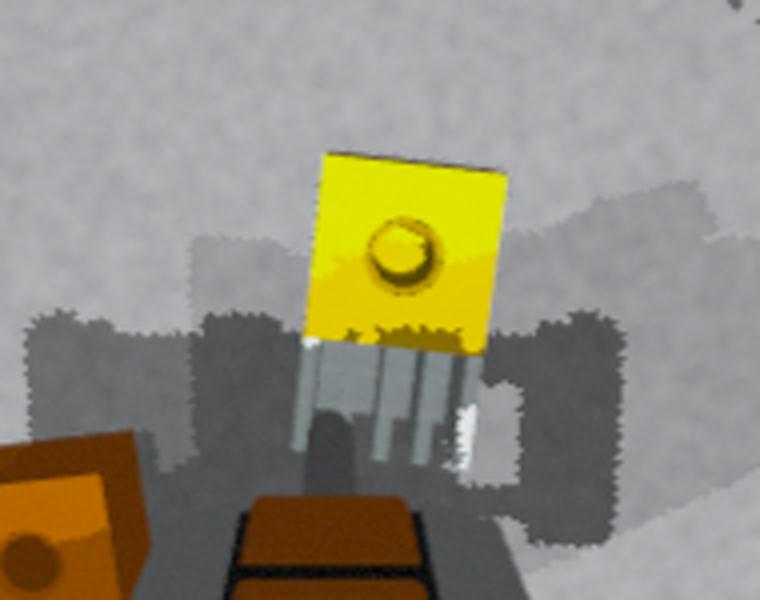

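```bash
cat >> b.py <<'E'
if len(sys.argv)>2:
    u,v=[float(x) for x in sys.argv[2].split(",")]; b=ray(K,W,u,v,.05)
    d=b+[0,0,.008]-tip; print("shift to 8mm above bore, tool cm",(M.T@d*100).round(2))
E
python3 b.py w9 281.5,154
```

```text
tcp [ 0.4675 -0.0597  0.2075] tip model [ 0.4647 -0.0578  0.0995] px [261.3 198.1] top end px [261.1 222.9]
bore [ 0.5033 -0.0575  0.05  ]
tip silhouette px [261.3 192.5]
shift to 8mm above bore, tool cm [ 4.2   2.   -3.24]
```

Emit:
step_arm(motion=[[0, 0.7, -1.1, 0, 0], [0, 0.7, -1.1, 0, 0], [0, 0.6, -1.0, 0, 0], [1.2, 0, 0, 0, 0], [1.2, 0, 0, 0, 0], [1.2, 0, 0, 0, 0], [0.6, 0, 0, 0, 0], [0, 0, 0, 0, 0], [0, 0, 0, 0, 0]])

```text
t: 18.08
tool_pos: [0.508, -0.0612, 0.162]
eef_rot: [0.167, 0.692, 0.192, -0.676]
ft_force: [0.3, 0.1, -1.3]
finger_gap: 0.0239
```

```bash
python3 p.py;  python3 b.py w10
```

```text
t 18.07 tcp [ 0.508  -0.0612  0.162 ] jawyaw -60.5 xaxis [ 0.012  0.04  -0.999] j7 -0.4 F [ 0.3  0.1 -1.3] gap 0.0239
tcp [ 0.5081 -0.0612  0.1621] tip model [ 0.5051 -0.0594  0.0541] px [261.2 198. ] top end px [260.9 222.9]
tip silhouette px [261.2 192.5]
```

View pics/w10.png

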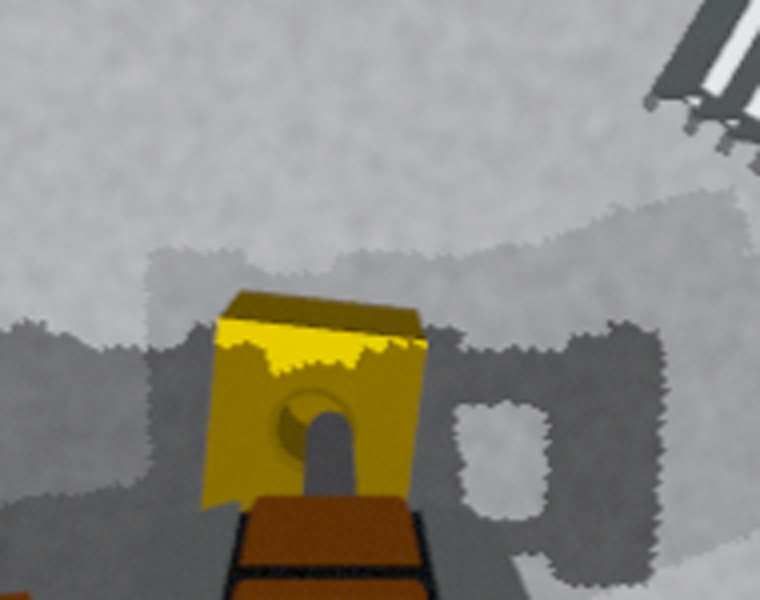

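Emit:
step_arm(motion=[[0, -0.27, -0.05, 0, 0], [0, 0, 0, 0, 0], [0, 0, 0, 0, 0]])

```text
t: 18.5
tool_pos: [0.5076, -0.0584, 0.163]
eef_rot: [0.168, 0.692, 0.192, -0.675]
ft_force: [0.0, -0.1, -1.3]
finger_gap: 0.0235
```

```bash
python3 p.py;  python3 b.py w11
```

```text
t 18.5 tcp [ 0.5076 -0.0584  0.163 ] jawyaw -60.5 xaxis [ 0.014  0.04  -0.999] j7 -0.4 F [ 0.  -0.1 -1.3] gap 0.0235
tcp [ 0.5076 -0.0583  0.163 ] tip model [ 0.5048 -0.0565  0.055 ] px [261.2 198.1] top end px [260.8 222.9]
tip silhouette px [261.1 192.6]
```

View pics/w11.png

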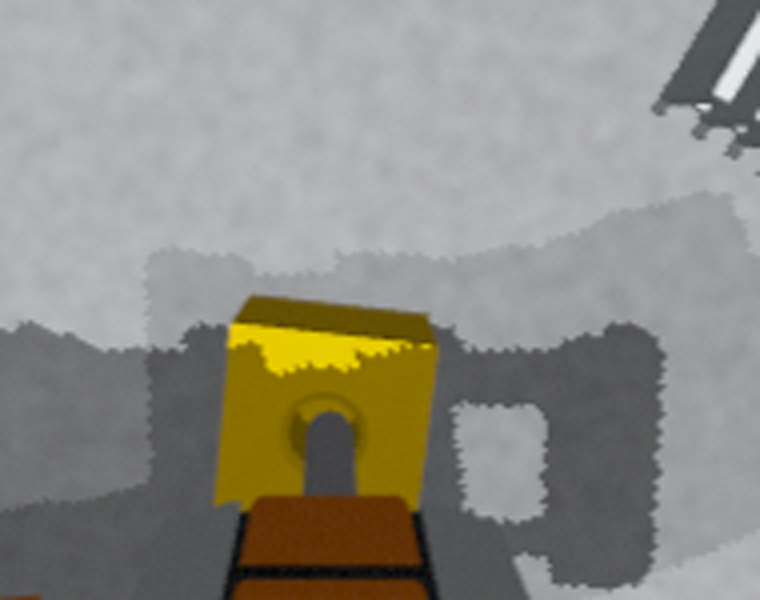

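Emit:
step_arm(motion=[[0.6, 0, 0.02, 0, 0], [0.6, 0, 0.02, 0, 0], [0.6, 0, 0.02, 0, 0], [0.6, 0, 0.02, 0, 0], [0.6, 0, 0.02, 0, 0], [0.4, 0, 0, 0, 0], [0, 0, 0, 0, 0]])

```text
t: 19.42
tool_pos: [0.5069, -0.0575, 0.126]
eef_rot: [0.167, 0.692, 0.192, -0.676]
ft_force: [0.5, 0.6, -1.6]
finger_gap: 0.0237
```

```bash
python3 p.py
```

```text
t 19.43 tcp [ 0.5069 -0.0575  0.126 ] jawyaw -60.5 xaxis [ 0.013  0.04  -0.999] j7 -0.35 F [ 0.5  0.6 -1.6] gap 0.0237
```

Emit:
step_arm(motion=[[0.4, 0, 0, 0, 0], [0.2, 0, 0, 0, 0], [0.2, 0, -0.03, 0, 0], [0.2, 0, -0.06, 0, 0], [0.2, 0, -0.06, 0, 0]])

```text
t: 20.05
tool_pos: [0.5077, -0.0576, 0.1195]
eef_rot: [0.166, 0.693, 0.193, -0.675]
ft_force: [-5.9, -0.3, 22.1]
finger_gap: 0.0238
```

```bash
python3 p.py
```

```text
t 20.05 tcp [ 0.5077 -0.0576  0.1195] jawyaw -60.6 xaxis [ 0.015  0.044 -0.999] j7 -0.34 F [-5.9 -0.3 22.1] gap 0.0238
```

Emit:
step_arm(motion=[[0.2, 0, -0.12, 0, 0], [0.2, 0, -0.12, 0, 0], [0.2, 0, -0.12, 0, 0], [0.2, 0, -0.12, 0, 0]])

```text
t: 20.55
tool_pos: [0.5079, -0.0581, 0.1195]
eef_rot: [0.163, 0.693, 0.194, -0.675]
ft_force: [-6.5, -0.4, 21.2]
finger_gap: 0.0237
```

```bash
python3 p.py
```

```text
t 20.55 tcp [ 0.5079 -0.0581  0.1195] jawyaw -60.7 xaxis [ 0.013  0.048 -0.999] j7 -0.34 F [-6.5 -0.4 21.2] gap 0.0237
```

Emit:
step_arm(motion=[[0.2, -0.15, -0.15, 0, 0], [0.2, -0.15, -0.15, 0, 0], [0.2, -0.15, -0.15, 0, 0], [0.2, -0.15, -0.15, 0, 0], [0.2, -0.15, -0.15, 0, 0]])

```text
t: 21.18
tool_pos: [0.5077, -0.0575, 0.1195]
eef_rot: [0.163, 0.694, 0.19, -0.675]
ft_force: [-6.4, -3.3, 19.6]
finger_gap: 0.0235
```

```bash
python3 p.py
```

```text
t 21.18 tcp [ 0.5077 -0.0575  0.1195] jawyaw -61.1 xaxis [ 0.015  0.044 -0.999] j7 -0.34 F [-6.4 -3.3 19.6] gap 0.0235
```

Emit:
step_arm(motion=[[0.2, -0.25, -0.22, 0, 0], [0.2, -0.25, -0.22, 0, 0], [0.2, -0.25, -0.22, 0, 0], [0.2, -0.25, -0.22, 0, 0], [0.2, -0.25, -0.22, 0, 0], [0.2, -0.25, -0.22, 0, 0]])

```text
t: 21.92
tool_pos: [0.5074, -0.0558, 0.1195]
eef_rot: [0.165, 0.694, 0.181, -0.677]
ft_force: [-6.3, -4.3, 19.8]
finger_gap: 0.0234
```

```bash
python3 p.py
```

```text
t 21.93 tcp [ 0.5074 -0.0558  0.1195] jawyaw -61.7 xaxis [ 0.018  0.029 -0.999] j7 -0.37 F [-6.3 -4.3 19.8] gap 0.0234
```

Emit:
step_arm(motion=[[-0.1, 0, 0, 0, 0], [-0.6, 0, 0, 0, 0], [-1, 0, 0, 0, 0], [-1, 0, 0, 0, 0], [-1, 0, 0, 0, 0], [-1, 0, 0, 0, 0], [-1, 0, 0, 0, 0], [-1, 0, 0, 0, 0], [-1, 0, 0, 0, 0], [-1, 0, 0, 0, 0], [0, 0, 0, 0, 0]])

```text
t: 23.3
tool_pos: [0.5063, -0.0582, 0.2135]
eef_rot: [0.165, 0.695, 0.181, -0.676]
ft_force: [0.2, 0.1, -2.7]
finger_gap: 0.0234
```

```bash
python3 p.py 0.625 -0.125 0.21 -61
```

```text
t 23.3 tcp [ 0.5063 -0.0582  0.2135] jawyaw -61.6 xaxis [ 0.021  0.029 -0.999] j7 -0.49 F [ 0.2  0.1 -2.7] gap 0.0234
turn(rad, tool x) -0.011 shift tool cm (cur axes) [ 0.4  11.52 -7.26] axes after turn [ 0.4  11.6  -7.13] dist cm 13.6
```

Emit:
step_arm(motion=[[0, 1.5, -1.0, 0, 0], [0.1, 2.4, -1.5, 0, 0], [0.1, 2.4, -1.5, 0, 0], [0.1, 2.4, -1.5, 0, 0], [0, 1.6, -1.0, 0, 0], [0, 0.8, -0.5, 0, 0], [0, 0, 0, 0, 0], [0, 0, 0, 0, 0]])

```text
t: 24.3
tool_pos: [0.6207, -0.1218, 0.2071]
eef_rot: [0.164, 0.692, 0.184, -0.678]
ft_force: [0.6, -0.4, -2.0]
finger_gap: 0.0238
```

```bash
python3 p.py;  python3 b.py w12
```

```text
t 24.3 tcp [ 0.6207 -0.1218  0.2071] jawyaw -61.5 xaxis [ 0.013  0.032 -0.999] j7 -0.45 F [ 0.6 -0.4 -2. ] gap 0.0238
tcp [ 0.6207 -0.1218  0.2072] tip model [ 0.6177 -0.1207  0.0992] px [261.2 198.1] top end px [260.8 222.9]
tip silhouette px [261.2 192.5]
```

View pics/w12.png

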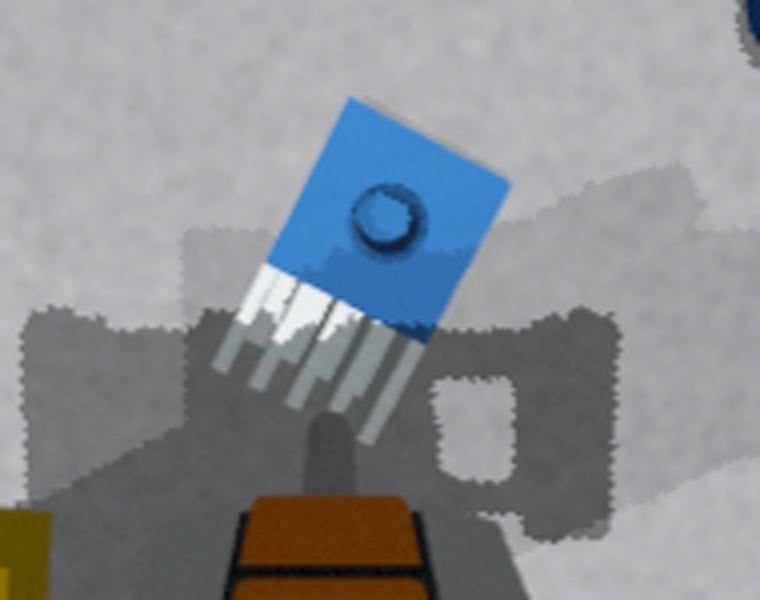

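```bash
python3 b.py w12 277.2,145.4
```

```text
tcp [ 0.6209 -0.1218  0.2073] tip model [ 0.6179 -0.1207  0.0994] px [261.4 198. ] top end px [261.1 222.8]
bore [ 0.6618 -0.1136  0.05  ]
tip silhouette px [261.4 192.4]
shift to 8mm above bore, tool cm [ 4.21  1.56 -4.08]
```

Emit:
step_arm(motion=[[0, 0.4, -1.3, 0, 0], [0, 0.5, -1.3, 0, 0], [0, 0.4, -1.2, 0, 0], [1.2, 0, 0, 0, 0], [1.2, 0, 0, 0, 0], [1.2, 0, 0, 0, 0], [0.5, 0, 0, 0, 0], [0, 0, 0, 0, 0], [0, 0, 0, 0, 0]])

```text
t: 25.52
tool_pos: [0.6628, -0.1107, 0.164]
eef_rot: [0.164, 0.692, 0.185, -0.678]
ft_force: [-0.2, -1.0, -1.5]
finger_gap: 0.0236
```

```bash
python3 p.py;  python3 b.py w13
```

```text
t 25.52 tcp [ 0.6628 -0.1107  0.164 ] jawyaw -61.4 xaxis [ 0.012  0.034 -0.999] j7 -0.47 F [-0.2 -1.  -1.5] gap 0.0236
tcp [ 0.6628 -0.1107  0.1641] tip model [ 0.6597 -0.1094  0.0561] px [261.2 198.1] top end px [260.9 223. ]
tip silhouette px [261.2 192.6]
```

View pics/w13.png

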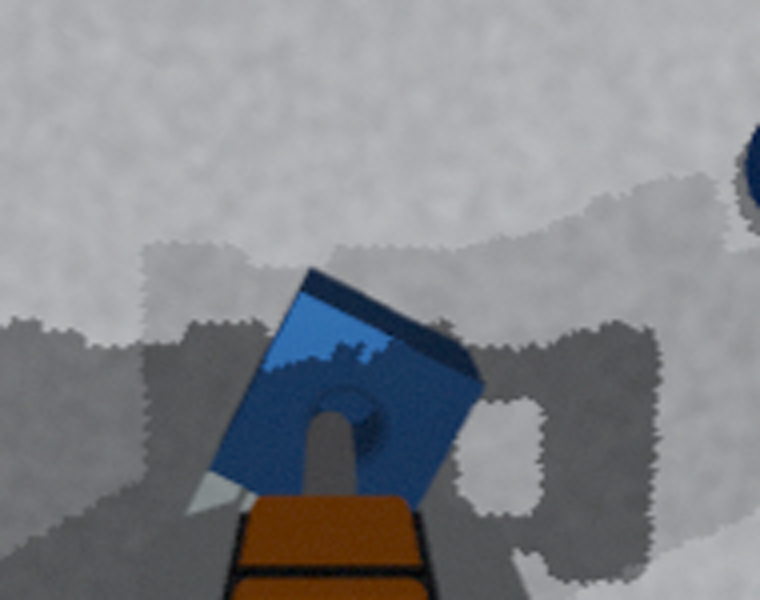

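Emit:
step_arm(motion=[[0, 0.36, -0.12, 0, 0], [0, 0, 0, 0, 0], [0, 0, 0, 0, 0]])

```text
t: 25.95
tool_pos: [0.6663, -0.1139, 0.165]
eef_rot: [0.164, 0.693, 0.185, -0.677]
ft_force: [-0.9, -0.2, -1.4]
finger_gap: 0.0238
```

```bash
python3 p.py;  python3 b.py w14
```

```text
t 25.95 tcp [ 0.6663 -0.1139  0.165 ] jawyaw -61.4 xaxis [ 0.014  0.034 -0.999] j7 -0.47 F [-0.9 -0.2 -1.4] gap 0.0238
tcp [ 0.6664 -0.114   0.165 ] tip model [ 0.6635 -0.1127  0.057 ] px [261.3 198.1] top end px [261.1 223. ]
tip silhouette px [261.3 192.6]
```

View pics/w14.png

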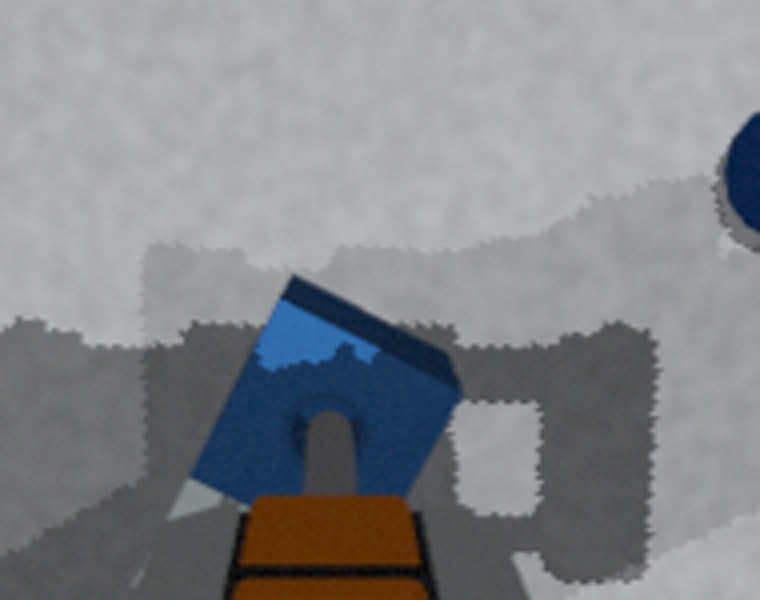

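Emit:
step_arm(motion=[[0.6, 0, 0.02, 0, 0], [0.6, 0, 0.02, 0, 0], [0.6, 0, 0.02, 0, 0], [0.6, 0, 0.02, 0, 0], [0.6, 0, 0.02, 0, 0], [0.5, 0, 0, 0, 0], [0, 0, 0, 0, 0]])

```text
t: 26.88
tool_pos: [0.6654, -0.1128, 0.1266]
eef_rot: [0.164, 0.692, 0.185, -0.678]
ft_force: [-1.0, -0.7, -1.9]
finger_gap: 0.0239
```

```bash
python3 p.py
```

```text
t 26.88 tcp [ 0.6654 -0.1128  0.1266] jawyaw -61.4 xaxis [ 0.013  0.034 -0.999] j7 -0.44 F [-1.  -0.7 -1.9] gap 0.0239
```

Emit:
step_arm(motion=[[0.4, 0, 0, 0, 0], [0.25, 0, 0, 0, 0], [0.2, -0.1, -0.1, 0, 0], [0.2, -0.15, -0.15, 0, 0], [0.2, -0.15, -0.15, 0, 0], [0.2, -0.15, -0.15, 0, 0]])

```text
t: 27.62
tool_pos: [0.6663, -0.1119, 0.1197]
eef_rot: [0.165, 0.692, 0.182, -0.678]
ft_force: [-4.3, -1.4, 10.3]
finger_gap: 0.0239
```

```bash
python3 p.py
```

```text
t 27.62 tcp [ 0.6663 -0.1119  0.1197] jawyaw -61.6 xaxis [ 0.013  0.027 -1.   ] j7 -0.45 F [-4.3 -1.4 10.3] gap 0.0239
```

Emit:
step_arm(motion=[[0.35, -0.15, -0.2, 0, 0], [0.35, -0.15, -0.2, 0, 0], [0.35, -0.15, -0.2, 0, 0], [0.35, -0.15, -0.2, 0, 0], [0.35, -0.15, -0.2, 0, 0]])

```text
t: 28.25
tool_pos: [0.6668, -0.1111, 0.1196]
eef_rot: [0.166, 0.691, 0.178, -0.68]
ft_force: [-7.1, -1.2, 18.7]
finger_gap: 0.0235
```

```bash
python3 p.py
```

```text
t 28.25 tcp [ 0.6668 -0.1111  0.1196] jawyaw -61.8 xaxis [ 0.011  0.02  -1.   ] j7 -0.46 F [-7.1 -1.2 18.7] gap 0.0235
```

Tilt is falling as well. I'll hold for another second.

Emit:
step_arm(motion=[[0.35, -0.12, -0.18, 0, 0], [0.35, -0.12, -0.18, 0, 0], [0.35, -0.12, -0.18, 0, 0], [0.35, -0.12, -0.18, 0, 0], [0.35, -0.12, -0.18, 0, 0], [0.35, -0.12, -0.18, 0, 0], [0.35, -0.12, -0.18, 0, 0], [0.35, -0.12, -0.18, 0, 0]])

```text
t: 29.25
tool_pos: [0.6672, -0.1103, 0.1196]
eef_rot: [0.167, 0.69, 0.174, -0.683]
ft_force: [-7.0, -0.6, 18.4]
finger_gap: 0.0236
```

```bash
python3 p.py
```

```text
t 29.25 tcp [ 0.6672 -0.1103  0.1196] jawyaw -62.1 xaxis [ 0.007  0.012 -1.   ] j7 -0.47 F [-7.  -0.6 18.4] gap 0.0236
```

Emit:
step_arm(motion=[[-0.1, 0, 0, 0, 0], [-0.6, 0, 0, 0, 0], [-1, 0, 0, 0, 0], [-1, 0, 0, 0, 0], [-1, 0, 0, 0, 0], [-1.2, 0, 0, 0, 0], [-1.2, 0, 0, 0, 0], [-1.2, 0, 0, 0, 0], [-1.2, 0, 0, 0, 0], [-1, 0, 0, 0, 0], [0, 0, 0, 0, 0]])

```text
t: 30.62
tool_pos: [0.6674, -0.1115, 0.2226]
eef_rot: [0.167, 0.691, 0.173, -0.682]
ft_force: [-0.7, -0.8, -1.7]
finger_gap: 0.0237
```

```bash
python3 p.py 0.61 -0.325 0.23 -61
```

```text
t 30.62 tcp [ 0.6674 -0.1115  0.2226] jawyaw -62.1 xaxis [ 0.01   0.012 -1.   ] j7 -0.53 F [-0.7 -0.8 -1.7] gap 0.0237
turn(rad, tool x) -0.02 shift tool cm (cur axes) [-1.04 16.19 15.04] axes after turn [-1.04 15.89 15.35] dist cm 22.1
```

Emit:
step_arm(motion=[[-0.2, 1.5, 1.4, -0.02, 0], [-0.2, 2.4, 2.2, 0, 0], [-0.2, 2.4, 2.2, 0, 0], [-0.2, 2.4, 2.2, 0, 0], [-0.1, 2.4, 2.2, 0, 0], [0, 2.0, 2.0, 0, 0], [0, 1.2, 1.2, 0, 0], [0, 0.5, 0.6, 0, 0], [0, 0, 0, 0, 0], [0, 0, 0, 0, 0]])

```text
t: 31.88
tool_pos: [0.6151, -0.309, 0.2237]
eef_rot: [0.173, 0.687, 0.185, -0.681]
ft_force: [0.7, 0.2, -1.0]
finger_gap: 0.0238
```

```bash
python3 p.py;  python3 b.py w15
```

```text
t 31.88 tcp [ 0.6151 -0.309   0.2237] jawyaw -60.6 xaxis [ 0.003  0.018 -1.   ] j7 -0.23 F [ 0.7  0.2 -1. ] gap 0.0238
tcp [ 0.6151 -0.3089  0.2238] tip model [ 0.6111 -0.3094  0.1158] px [261.2 198. ] top end px [260.8 222.8]
tip silhouette px [261.1 192.5]
```

View pics/w15.png

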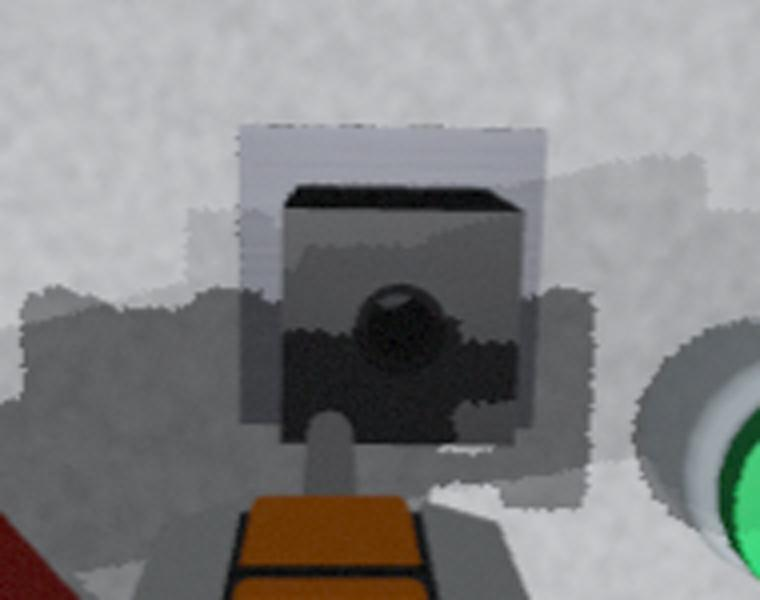

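```bash
cat >> b.py <<'E'
    b=ray(K,W,u,v,.09); d=b+[0,0,.012]-tip; print("stand: hole",b.round(4),"shift to 12mm above, tool cm",(M.T@d*100).round(2))
E
python3 b.py w15 280.5,171.8
```

```text
tcp [ 0.6151 -0.3091  0.2238] tip model [ 0.6111 -0.3096  0.1159] px [261.4 198.2] top end px [261.1 223.1]
bore [ 0.631  -0.3206  0.05  ]
tip silhouette px [261.4 192.7]
shift to 8mm above bore, tool cm [ 5.77  2.02 -1.12]
stand: hole [ 0.6362 -0.3156  0.09  ] shift to 12mm above, tool cm [ 1.38  1.78 -1.88]
```

Emit:
step_arm(motion=[[0, 0.6, -0.6, 0, 0], [0, 0.6, -0.6, 0, 0], [0, 0.5, -0.6, 0, 0], [0.5, 0, 0, 0, 0], [0.5, 0, 0, 0, 0], [0.3, 0, 0, 0, 0], [0, 0, 0, 0, 0], [0, 0, 0, 0, 0]])

```text
t: 32.98
tool_pos: [0.6415, -0.3135, 0.2093]
eef_rot: [0.174, 0.686, 0.186, -0.681]
ft_force: [0.1, 0.2, -1.7]
finger_gap: 0.0236
```

```bash
python3 p.py;  python3 b.py w16
```

```text
t 32.98 tcp [ 0.6415 -0.3135  0.2093] jawyaw -60.5 xaxis [ 0.003  0.019 -1.   ] j7 -0.25 F [ 0.1  0.2 -1.7] gap 0.0236
tcp [ 0.6415 -0.3135  0.2093] tip model [ 0.6374 -0.314   0.1013] px [261.2 198.1] top end px [260.9 223. ]
tip silhouette px [261.2 192.6]
```

View pics/w16.png

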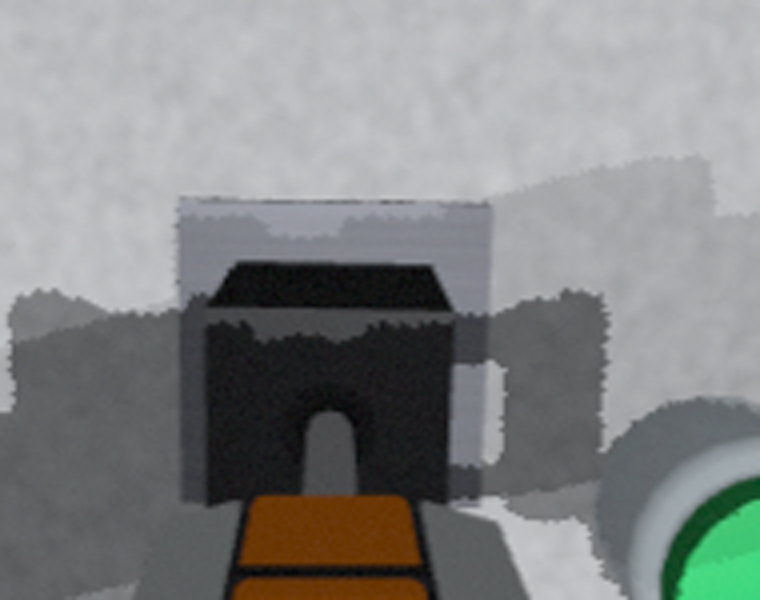

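Emit:
step_arm(motion=[[0, 0, 0.12, 0, 0], [0.5, 0, 0.02, 0, 0], [0.6, 0, 0.02, 0, 0], [0.6, 0, 0.02, 0, 0], [0.4, 0, 0, 0, 0], [0, 0, 0, 0, 0]])

```text
t: 33.78
tool_pos: [0.6397, -0.3139, 0.1866]
eef_rot: [0.174, 0.686, 0.186, -0.681]
ft_force: [0.3, -1.0, -1.7]
finger_gap: 0.0237
```

```bash
python3 p.py;  python3 b.py w17
```

```text
t 33.77 tcp [ 0.6397 -0.3139  0.1866] jawyaw -60.5 xaxis [ 0.002  0.019 -1.   ] j7 -0.24 F [ 0.3 -1.  -1.7] gap 0.0237
tcp [ 0.6398 -0.314   0.1868] tip model [ 0.6357 -0.3145  0.0789] px [261.4 198.1] top end px [261.2 223. ]
tip silhouette px [261.4 192.6]
```

View pics/w17.png

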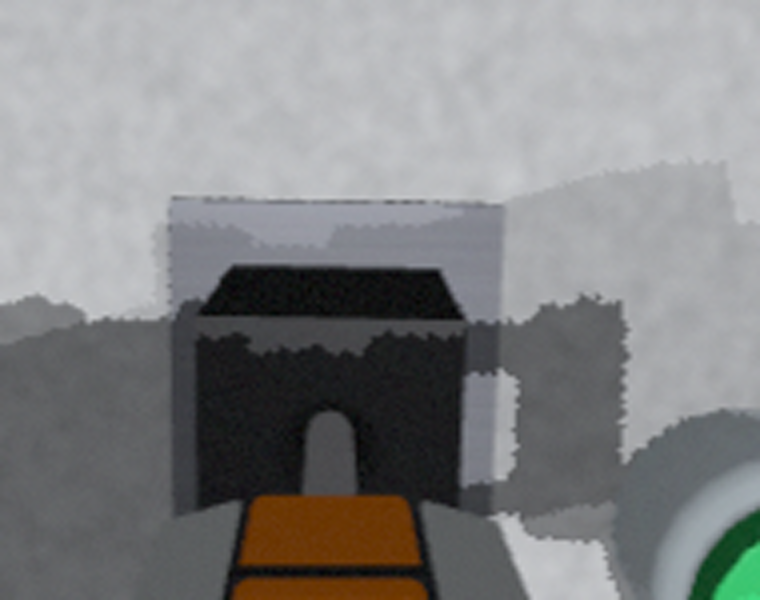

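Emit:
step_arm(motion=[[0.8, 0, 0, 0, 0], [0.8, 0, 0, 0, 0], [0.8, 0, 0, 0, 0], [0.6, 0, 0, 0, 0], [0, 0, 0, 0, 0]])

```text
t: 34.45
tool_pos: [0.6399, -0.3133, 0.1545]
eef_rot: [0.174, 0.686, 0.186, -0.681]
ft_force: [0.1, 0.1, -1.8]
finger_gap: 0.0236
```

```bash
python3 p.py
```

```text
t 34.45 tcp [ 0.6399 -0.3133  0.1545] jawyaw -60.5 xaxis [ 0.002  0.019 -1.   ] j7 -0.22 F [ 0.1  0.1 -1.8] gap 0.0236
```

Emit:
step_arm(motion=[[0.8, 0.05, 0.05, 0, 0], [0.8, 0.05, 0, 0, 0], [0.8, 0, 0, 0, 0], [0.8, 0, 0, 0, 0], [0.3, 0, 0, 0, 0], [0, 0, 0, 0, 0]])

```text
t: 35.2
tool_pos: [0.6401, -0.3139, 0.1169]
eef_rot: [0.174, 0.686, 0.186, -0.681]
ft_force: [-0.2, -0.1, -1.4]
finger_gap: 0.0235
```

```bash
python3 p.py
```

```text
t 35.2 tcp [ 0.6401 -0.3139  0.1169] jawyaw -60.5 xaxis [ 0.002  0.019 -1.   ] j7 -0.2 F [-0.2 -0.1 -1.4] gap 0.0235
```

Emit:
step_arm(motion=[[0.3, 0, 0, 0, 0], [0.2, 0, 0, 0, 0], [0.15, 0, 0, 0, 0]])

```text
t: 35.58
tool_pos: [0.6403, -0.314, 0.1129]
eef_rot: [0.174, 0.687, 0.186, -0.681]
ft_force: [-2.9, 1.3, 8.1]
finger_gap: 0.0242
```

```bash
python3 p.py
```

```text
t 35.58 tcp [ 0.6403 -0.314   0.1129] jawyaw -60.5 xaxis [ 0.004  0.019 -1.   ] j7 -0.19 F [-2.9  1.3  8.1] gap 0.0242
```

Emit:
step_arm(motion=[[-0.02, 0, 0, 0, 0.3], [0, 0, 0, 0, 0.5], [0, 0, 0, 0, 0.5], [0, 0, 0, 0, 0.5], [-1, 0, 0, 0, 0.5], [-1.5, 0, 0, 0, 0.5], [-2, 0, 0, 0, 0.6], [-2, 0, 0, 0, 0.8], [-2, 0, 0, 0, 0.8], [-2, 0, 0, 0, 0.8], [-1, 0, 0, 0, 0.8], [0, 0, 0, 0, 0.8]])

```text
t: 37.08
tool_pos: [0.6414, -0.3184, 0.242]
eef_rot: [0.177, 0.689, 0.184, -0.678]
ft_force: [0.4, -0.5, 0.4]
finger_gap: 0.075
```

```bash
python3 p.py; python3 - <<'E'
from h import *
i,K,W=cam("wrist"); save(i,"w18")
i,K,W=cam("scene"); save(i,"s18",4,(155,145,355,290))
E
```

```text
t 37.08 tcp [ 0.6414 -0.3184  0.242 ] jawyaw -60.5 xaxis [ 0.012  0.013 -1.   ] j7 -0.26 F [ 0.4 -0.5  0.4] gap 0.075
```

View pics/w18.png

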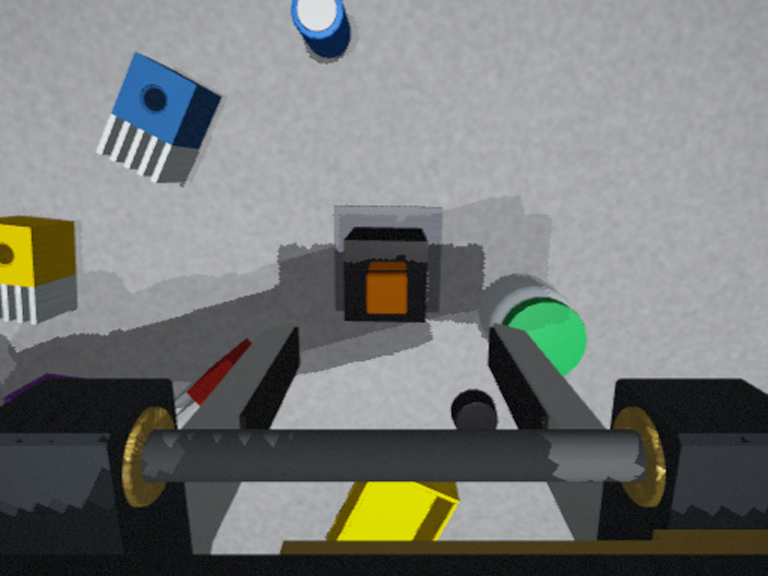

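View pics/s18.png

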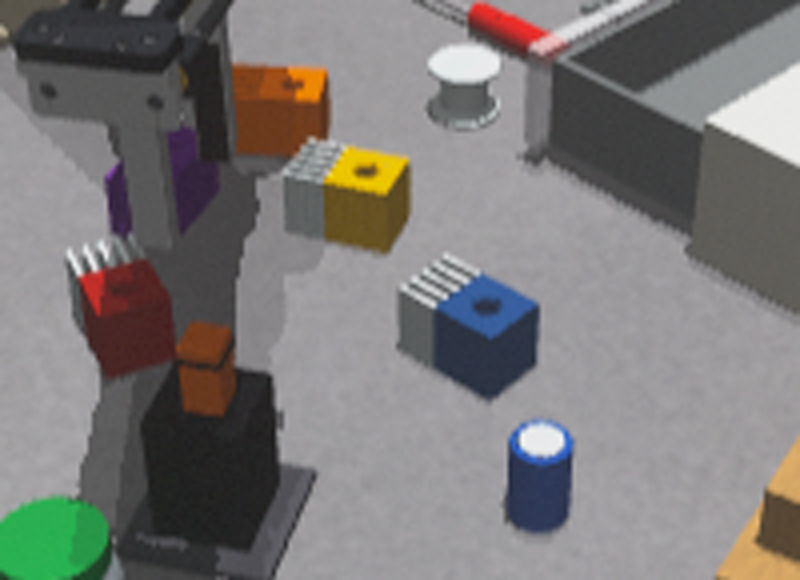

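```bash
python3 p.py 0.625 -0.114 0.20 -89 9 F
```

```text
t 37.17 tcp [ 0.641  -0.3179  0.2405] jawyaw -60.5 xaxis [ 0.011  0.015 -1.   ] j7 -0.26 F [ 0.2 -0.1 -0.7] gap 0.075
turn(rad, tool x) 0.498 shift tool cm (cur axes) [  4.33 -18.5   -8.59] axes after turn [  4.33 -20.35   1.29] dist cm 20.8
[ 0.48 -2.06 -0.95] 0.055
[ 0.48 -2.1  -0.84] 0.055
[ 0.48 -2.15 -0.72] 0.055
[ 0.48 -2.18 -0.6 ] 0.055
[ 0.48 -2.21 -0.48] 0.055
[ 0.48 -2.24 -0.36] 0.055
[ 0.48 -2.25 -0.23] 0.055
[ 0.48 -2.26 -0.11] 0.055
[ 0.48 -2.27  0.02] 0.055
```

Emit:
step_arm(motion=[[0.2, -2.0, -0.9, 0.055, 0.8], [0.5, -2.1, -0.8, 0.055, 0.8], [0.5, -2.1, -0.7, 0.055, 0.8], [0.5, -2.2, -0.6, 0.055, 0.8], [0.5, -2.2, -0.5, 0.055, 0.8], [0.5, -2.2, -0.3, 0.055, 0.8], [0.5, -2.2, -0.2, 0.055, 0.8], [0.4, -1.8, 0, 0.055, 0.8], [0.3, -1.2, 0, 0.055, 0.8], [0, 0, 0, 0, 0.8], [0, 0, 0, 0, 0.8]])

```text
t: 38.55
tool_pos: [0.6188, -0.1233, 0.1919]
eef_rot: [0.006, -0.704, -0.008, 0.71]
ft_force: [-0.1, -0.4, -0.6]
finger_gap: 0.0755
```

```bash
python3 p.py; python3 - <<'E'
from h import *
i,K,W=cam("wrist"); save(i,"w19",1.5)
E
```

```text
t 38.55 tcp [ 0.6188 -0.1233  0.1919] jawyaw -89.8 xaxis [-0.009  0.019 -1.   ] j7 -0.86 F [-0.1 -0.4 -0.6] gap 0.0755
```

View pics/w19.png

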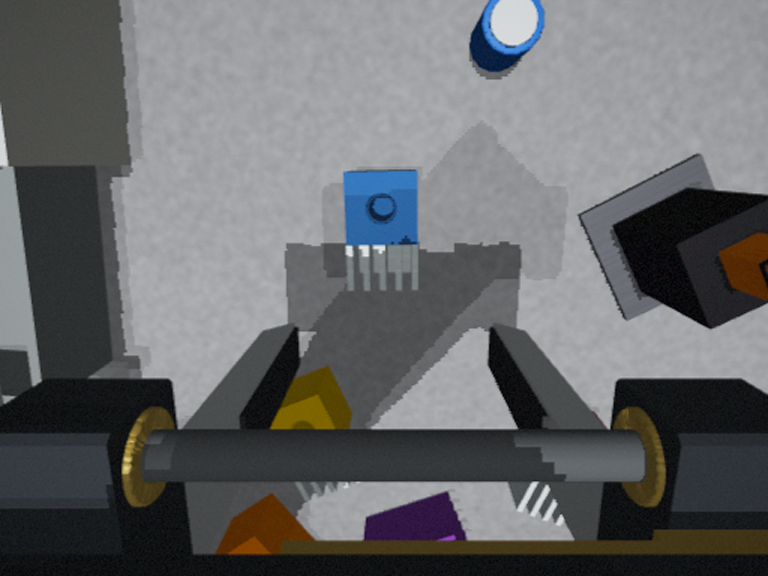

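```bash
cat > k.py <<'E'
import sys
from h import *
# corners (768-px pic coordinates): front-left, front-right (head end), rear-left, rear-right of coloured head top face
i,K,W=cam("wrist"); 
P=[ray(K,W,float(a.split(",")[0])/1.5,float(a.split(",")[1])/1.5,float(sys.argv[1])) for a in sys.argv[2:]]
for p in P: print(p.round(4))
fl,fr,rl,rr=P[:4]; ax=(fl+fr-rl-rr)[:2]; yaw=np.arctan2(ax[1],ax[0]); a=np.array([np.cos(yaw),np.sin(yaw)])
f=((fl+fr)/2)[:2]; c=f-0.038*a
print("yaw",np.degrees(yaw).round(1),"side yaws",[np.degrees(np.arctan2(*(p-q)[[1,0]])).round(1) for p,q in((fl,rl),(fr,rr))],"headlen",np.linalg.norm(ax)/2,"width",np.linalg.norm(fl-fr),"front mid",f.round(4),"centre",c.round(4),"centre from bore",(P[4][:2]-0.015*a).round(4) if len(P)>4 else "")
E
python3 k.py .05 345,170 417,169 346,245 417,244 382,208; 
```

```text
[ 0.685  -0.0913  0.05  ]
[ 0.6857 -0.1356  0.05  ]
[ 0.6382 -0.0908  0.05  ]
[ 0.6391 -0.1363  0.05  ]
[ 0.6618 -0.114   0.05  ]
yaw 0.1 side yaws [np.float64(-0.5), np.float64(0.8)] headlen 0.046695571112096365 width 0.04439881020001831 front mid [ 0.6854 -0.1135] centre [ 0.6474 -0.1135] centre from bore [ 0.6468 -0.1141]
```

```bash
python3 p.py .651 -.1138 .09 -89.9 F
```

```text
t 38.65 tcp [ 0.6189 -0.1234  0.1921] jawyaw -89.8 xaxis [-0.008  0.02  -1.   ] j7 -0.86 F [-0.2 -0.3 -0.4] gap 0.0749
turn(rad, tool x) 0.001 shift tool cm (cur axes) [10.2  -0.75 -3.29] axes after turn [10.2  -0.76 -3.29] dist cm 10.7
```

Emit:
step_arm(motion=[[0.5, -0.25, -1.1, 0, 0.8], [1.0, -0.25, -1.1, 0, 0.8], [1.5, -0.2, -1.0, 0, 0.8], [2, 0, 0, 0, 0.8], [2, 0, 0, 0, 0.8], [2, 0, 0, 0, 0.8], [1, 0, 0, 0, 0.8], [0, 0, 0, 0, 0.8], [0, 0, 0, 0, 0.8]])

```text
t: 39.78
tool_pos: [0.6513, -0.1152, 0.0831]
eef_rot: [0.006, -0.703, -0.008, 0.711]
ft_force: [0.6, -0.0, -0.3]
finger_gap: 0.0753
```

```bash
python3 p.py .651 -.1138 .032 -89.9 F
```

```text
t 39.77 tcp [ 0.6513 -0.1152  0.0831] jawyaw -89.9 xaxis [-0.011  0.02  -1.   ] j7 -0.83 F [ 0.6 -0.  -0.3] gap 0.0753
turn(rad, tool x) -0.0 shift tool cm (cur axes) [ 5.12 -0.04 -0.03] axes after turn [ 5.12 -0.04 -0.03] dist cm 5.1
```

Emit:
step_arm(motion=[[1.3, 0, 0, 0, 0.8], [1.3, 0, 0, 0, 0.8], [1.3, 0, 0, 0, 0.8], [1, 0, 0, 0, 0.8], [0, 0, 0, 0, 0.6], [0, 0, 0, 0, 0.4], [0, 0, 0, 0, 0.3], [0, 0, 0, 0, 0.3], [0, 0, 0, 0, 0.3], [0, 0, 0, 0, 0.3]], squeeze=40)

```text
t: 41.02
tool_pos: [0.6518, -0.114, 0.032]
eef_rot: [0.006, -0.704, -0.008, 0.71]
ft_force: [0.2, 0.0, -0.9]
finger_gap: 0.0459
```

```bash
python3 p.py .651 -.1138 .18 -92 F
```

```text
t 41.02 tcp [ 0.6518 -0.114   0.032 ] jawyaw -89.9 xaxis [-0.008  0.02  -1.   ] j7 -0.79 F [ 0.2  0.  -0.9] gap 0.0459
turn(rad, tool x) 0.037 shift tool cm (cur axes) [-14.79  -0.31   0.2 ] axes after turn [-14.79  -0.3    0.21] dist cm 14.8
```

Emit:
step_arm(motion=[[-0.3, 0, 0, 0, 0], [-1, 0, 0, 0, 0], [-2, 0, 0, 0, 0], [-2.5, 0, 0, 0, 0], [-2.5, 0, 0, 0, 0], [-2.5, 0, 0, 0, 0], [-2.5, 0, 0, 0, 0], [-2, 0, 0, 0, 0], [-1, 0, 0, 0, 0], [0, 0, 0, 0, 0]], squeeze=50)

```text
t: 42.28
tool_pos: [0.6531, -0.1194, 0.2106]
eef_rot: [0.006, -0.706, -0.006, 0.708]
ft_force: [-0.4, 0.0, -3.6]
finger_gap: 0.046
```

```bash
python3 p.py .56 .12 .23 -92 8 F
```

```text
t 42.27 tcp [ 0.6531 -0.1194  0.2106] jawyaw -90.0 xaxis [-0.002  0.017 -1.   ] j7 -0.91 F [-0.4  0.  -3.6] gap 0.046
turn(rad, tool x) 0.034 shift tool cm (cur axes) [ -1.51 -23.96   9.34] axes after turn [ -1.51 -23.63  10.15] dist cm 25.8
[-0.19 -3.    1.17] 0.004
[-0.19 -2.99  1.18] 0.004
[-0.19 -2.99  1.19] 0.004
[-0.19 -2.98  1.21] 0.004
[-0.19 -2.98  1.22] 0.004
[-0.19 -2.97  1.23] 0.004
[-0.19 -2.96  1.24] 0.004
[-0.19 -2.96  1.26] 0.004
```

Emit:
step_arm(motion=[[-0.2, -1.5, 0.6, 0.005, 0], [-0.2, -3, 1.2, 0.005, 0], [-0.2, -3, 1.2, 0.005, 0], [-0.2, -3, 1.2, 0.005, 0], [-0.2, -3, 1.2, 0.005, 0], [-0.2, -3, 1.2, 0.005, 0], [-0.2, -3, 1.2, 0.005, 0], [-0.1, -3, 1.2, 0, 0], [0, -2, 0.8, 0, 0], [0, -1, 0.4, 0, 0], [0, 0, 0, 0, 0], [0, 0, 0, 0, 0]])

```text
t: 43.78
tool_pos: [0.5416, 0.1569, 0.2232]
eef_rot: [0.019, -0.699, 0.004, 0.715]
ft_force: [-0.2, -0.5, -2.0]
finger_gap: 0.046
```

```bash
python3 p.py; python3 - <<'E'
from h import *
i,K,W=cam("wrist"); save(i,"w20",1.5)
i,K,W=cam("top"); save(i,"t20",4,(75,50,265,290-80))
E
```

```text
t 43.77 tcp [0.5416 0.1569 0.2232] jawyaw -91.9 xaxis [-0.023  0.022 -1.   ] j7 -1.32 F [-0.2 -0.5 -2. ] gap 0.046
```

View pics/w20.png

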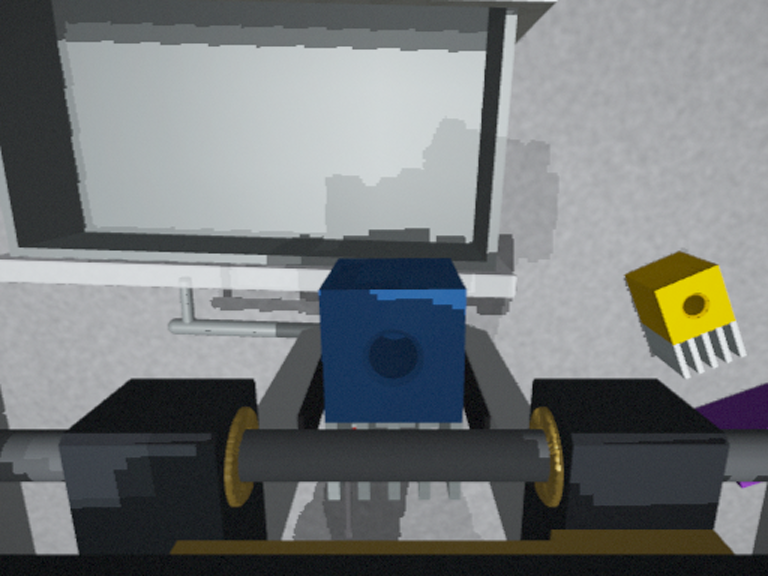

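View pics/t20.png

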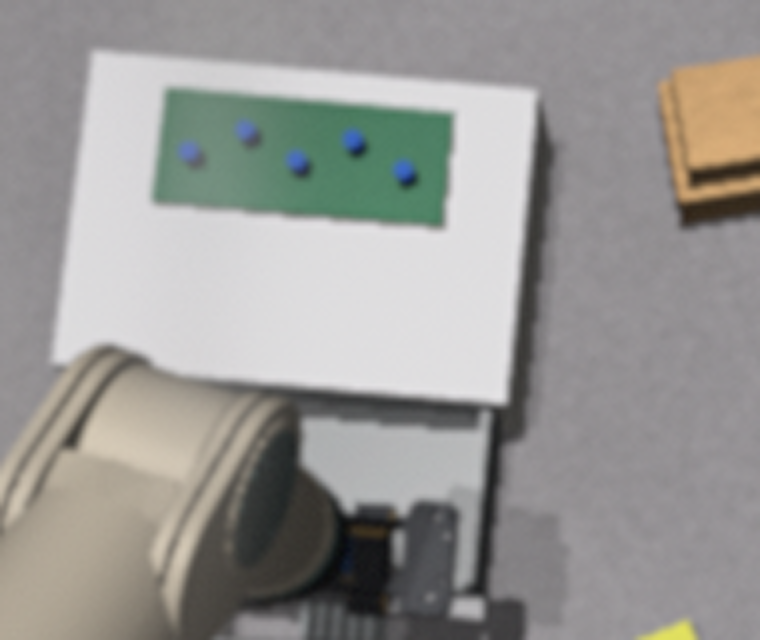

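```bash
python3 - <<'E'
from h import *
i,K,W=cam("wrist")
r=lambda u,v,z: ray(K,W,u/1.5,v/1.5,z).round(4)
print("floor FL,FR",r(85,232,.022),r(472,242,.022),"right side far",r(486,52,.022))
print("panel inner top L,R",r(20,247,.094),r(488,260,.094),"panel outer top", r(0,280,.094),r(515,297,.094))
print("handle L end",r(170,326,.072),"cab front R corner",r(554,2,.11),r(390,4,.11))
E
```

```text
floor FL,FR [0.5658 0.397  0.022 ] [0.5489 0.1    0.022 ] right side far [0.6811 0.0915 0.022 ]
panel inner top L,R [0.5675 0.3909 0.094 ] [0.5505 0.1001 0.094 ] panel outer top [0.5467 0.409  0.094 ] [0.5262 0.0828 0.094 ]
handle L end [0.5051 0.3163 0.072 ] cab front R corner [0.6869 0.0718 0.11  ] [0.6893 0.155  0.11  ]
```

```bash
python3 p.py .6166 .148 .13 -93.3 F
```

```text
t 43.92 tcp [0.5419 0.1567 0.2233] jawyaw -91.9 xaxis [-0.023  0.022 -1.   ] j7 -1.32 F [-0.   0.4 -2.6] gap 0.046
turn(rad, tool x) 0.024 shift tool cm (cur axes) [ 9.14  0.82 -7.71] axes after turn [ 9.14  0.63 -7.73] dist cm 12.0
```

Emit:
step_arm(motion=[[0, 0.1, -1.0, 0.012, 0], [0, 0.2, -1.8, 0.012, 0], [0, 0.2, -1.8, 0, 0], [0.5, 0.2, -1.8, 0, 0], [1, 0, -1.0, 0, 0], [1.5, 0, -0.3, 0, 0], [2, 0, 0, 0, 0], [2, 0, 0, 0, 0], [1, 0, 0, 0, 0], [0, 0, 0, 0, 0], [0, 0, 0, 0, 0]])

```text
t: 45.3
tool_pos: [0.6205, 0.1439, 0.1348]
eef_rot: [0.03, -0.698, 0.016, 0.715]
ft_force: [0.1, -0.3, -2.7]
finger_gap: 0.0457
```

```bash
python3 p.py .6166 .148 .056 -93.3 F;python3 - <<'E'
from h import *
i,K,W=cam("wrist"); save(i,"w21",1.5)
E
```

```text
t 45.3 tcp [0.6205 0.1439 0.1348] jawyaw -93.7 xaxis [-0.024  0.021 -0.999] j7 -1.27 F [ 0.1 -0.3 -2.7] gap 0.0457
turn(rad, tool x) -0.007 shift tool cm (cur axes) [ 7.9  -0.23  0.22] axes after turn [ 7.9  -0.23  0.22] dist cm 7.9
```

View pics/w21.png

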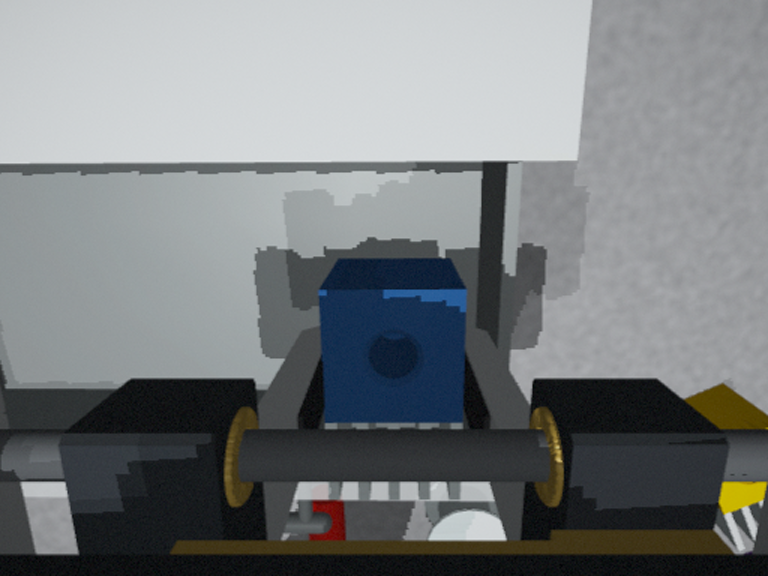

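Emit:
step_arm(motion=[[0.8, -0.2, 0.1, 0, 0], [1.2, 0, 0.1, 0, 0], [1.5, 0, 0, 0, 0], [1.5, 0, 0, 0, 0], [1.2, 0, 0, 0, 0], [0.7, 0, 0, 0, 0], [0, 0, 0, 0, 0], [0, 0, 0, 0, 0]])

```text
t: 46.35
tool_pos: [0.6173, 0.1479, 0.0615]
eef_rot: [0.03, -0.698, 0.015, 0.715]
ft_force: [0.8, 0.4, -2.7]
finger_gap: 0.0458
```

```bash
python3 p.py .6166 .148 .056 -93.3 F
```

```text
t 46.35 tcp [0.6173 0.1479 0.0615] jawyaw -93.7 xaxis [-0.023  0.021 -1.   ] j7 -1.21 F [ 0.8  0.4 -2.7] gap 0.0458
turn(rad, tool x) -0.006 shift tool cm (cur axes) [0.55 0.   0.06] axes after turn [0.55 0.   0.06] dist cm 0.6
```

Emit:
step_arm(motion=[[0.4, 0, 0, 0, 0], [0.3, 0, 0, 0, 0], [0.1, 0, 0, 0, 0]])

```text
t: 46.72
tool_pos: [0.6179, 0.1481, 0.0542]
eef_rot: [0.03, -0.699, 0.015, 0.714]
ft_force: [-1.1, -0.5, 2.2]
finger_gap: 0.0462
```

Emit:
step_arm(motion=[[0, 0, 0, 0, 0.6], [0, 0, 0, 0, 0.62], [0, 0, 0, 0, 0.62], [0, 0, 0, 0, 0.62], [-0.8, 0, 0, 0, 0.62], [-1.5, 0, 0, 0, 0.62], [-2.5, 0, 0, 0, 0.62], [-2.5, 0, 0, 0, 0.62], [-2.5, 0, 0, 0, 0.7], [-2.5, 0, 0, 0, 0.8], [-1, 0, 0, 0, 0.8], [0, 0, 0, 0, 0.8]])

```text
t: 48.22
tool_pos: [0.6226, 0.1441, 0.199]
eef_rot: [0.031, -0.702, 0.015, 0.712]
ft_force: [-0.1, 0.3, 0.1]
finger_gap: 0.0751
```

```bash
python3 p.py .47 -.06 .21 -67 12 F;python3 - <<'E'
from h import *
i,K,W=cam("wrist"); save(i,"w22",1.5)
E
```

```text
t 48.23 tcp [0.6226 0.1441 0.199 ] jawyaw -93.7 xaxis [-0.014  0.022 -1.   ] j7 -1.32 F [-0.1  0.3  0.1] gap 0.0751
turn(rad, tool x) -0.466 shift tool cm (cur axes) [-1.35 21.33 13.93] axes after turn [-1.35 12.79 22.03] dist cm 25.5
[-0.11  1.78  1.16] -0.039
[-0.11  1.73  1.23] -0.039
[-0.11  1.68  1.29] -0.039
[-0.11  1.63  1.36] -0.039
[-0.11  1.58  1.42] -0.039
[-0.11  1.52  1.48] -0.039
[-0.11  1.46  1.54] -0.039
[-0.11  1.4   1.6 ] -0.039
[-0.11  1.34  1.65] -0.039
[-0.11  1.27  1.7 ] -0.039
[-0.11  1.2   1.75] -0.039
[-0.11  1.14  1.79] -0.039
```

View pics/w22.png

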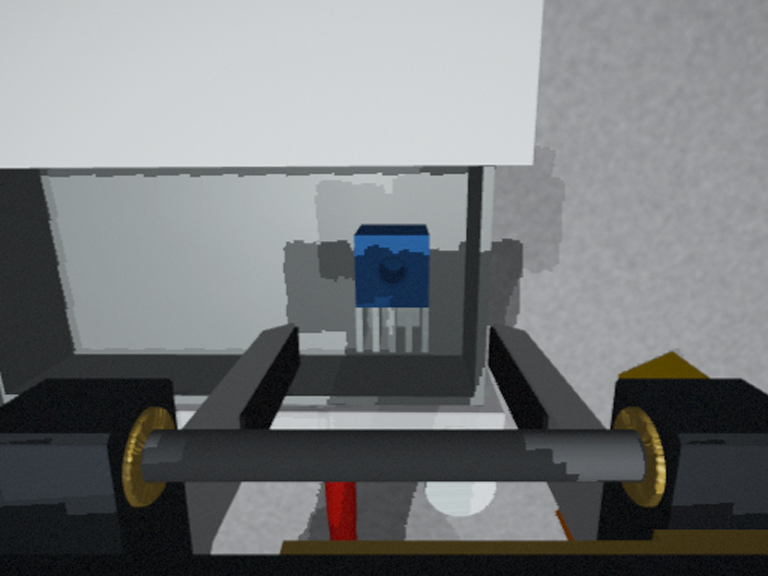

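```bash
python3 p.py .455 -.075 .20 -67 11 F
```

```text
t 48.27 tcp [0.6223 0.1441 0.1984] jawyaw -93.7 xaxis [-0.015  0.022 -1.   ] j7 -1.32 F [-0.4 -0.3  0.2] gap 0.0752
turn(rad, tool x) -0.467 shift tool cm (cur axes) [-0.4  22.95 15.28] axes after turn [-0.4  13.62 23.97] dist cm 27.6
[-0.04  2.09  1.39] -0.042
[-0.04  2.03  1.48] -0.042
[-0.04  1.96  1.56] -0.042
[-0.04  1.89  1.64] -0.042
[-0.04  1.82  1.72] -0.042
[-0.04  1.75  1.8 ] -0.042
[-0.04  1.67  1.87] -0.042
[-0.04  1.59  1.94] -0.042
[-0.04  1.5   2.  ] -0.042
[-0.04  1.42  2.07] -0.042
[-0.04  1.33  2.12] -0.042
```

Emit:
step_arm(motion=[[-0.2, 1.4, 0.9, -0.042, 0.8], [-0.1, 2.1, 1.5, -0.042, 0.8], [0, 2.0, 1.6, -0.042, 0.8], [0, 1.9, 1.6, -0.042, 0.8], [0, 1.8, 1.7, -0.042, 0.8], [0, 1.8, 1.8, -0.042, 0.8], [0, 1.7, 1.9, -0.042, 0.8], [0, 1.6, 1.9, -0.042, 0.8], [0, 1.5, 2.0, -0.042, 0.8], [0, 1.2, 1.6, -0.042, 0.8], [0, 0.8, 1.0, -0.042, 0.8], [0, 0, 0, 0, 0.8]])

```text
t: 49.78
tool_pos: [0.4607, -0.0628, 0.1889]
eef_rot: [-0.136, -0.68, -0.155, 0.703]
ft_force: [-0.4, 0.2, -0.2]
finger_gap: 0.0754
```

Emit:
step_arm(motion=[[0, 0, 0, 0, 0.8]])

```text
t: 49.9
tool_pos: [0.4607, -0.0622, 0.1884]
eef_rot: [-0.135, -0.68, -0.155, 0.704]
ft_force: [0.3, -0.3, 0.2]
finger_gap: 0.0752
```

```bash
python3 p.py;python3 - <<'E'
from h import *
i,K,W=cam("wrist"); save(i,"w23",1.5)
E
```

```text
t 49.9 tcp [ 0.4607 -0.0622  0.1884] jawyaw -66.4 xaxis [-0.038  0.02  -0.999] j7 -0.53 F [ 0.3 -0.3  0.2] gap 0.0752
```

View pics/w23.png

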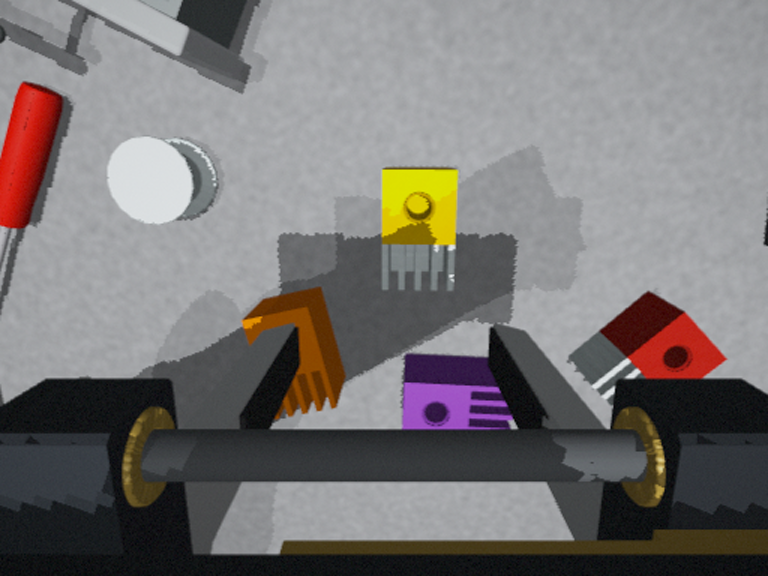

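```bash
python3 k.py .05 382,169 457,168 383,244 456,244 419,205 320,289 403,354 502,360| tail -6;
```

```text
[ 0.4916 -0.0877  0.05  ]
[ 0.5044 -0.0564  0.05  ]
[ 0.429  -0.0199  0.05  ]
[ 0.4095 -0.0876  0.05  ]
[ 0.4329 -0.1499  0.05  ]
yaw 24.4 side yaws [np.float64(24.0), np.float64(24.8)] headlen 0.04631342875267427 width 0.045327982242582734 front mid [ 0.5244 -0.0476] centre [ 0.4898 -0.0633] centre from bore [ 0.4907 -0.0626]
```

```bash
python3 p.py .4948 -.0609 .09 -65.6 F
```

```text
t 50.0 tcp [ 0.4608 -0.0622  0.1885] jawyaw -66.3 xaxis [-0.038  0.019 -0.999] j7 -0.53 F [-0.5 -0.1  0.4] gap 0.0752
turn(rad, tool x) -0.012 shift tool cm (cur axes) [ 9.72  1.57 -3.43] axes after turn [ 9.72  1.61 -3.41] dist cm 10.4
```

Emit:
step_arm(motion=[[0.3, 0.5, -1.1, -0.012, 0.8], [0.7, 0.5, -1.1, 0, 0.8], [1.3, 0.5, -1.0, 0, 0.8], [2, 0, 0, 0, 0.8], [2, 0, 0, 0, 0.8], [2, 0, 0, 0, 0.8], [1, 0, 0, 0, 0.8], [0, 0, 0, 0, 0.8], [0, 0, 0, 0, 0.8]])

```text
t: 51.12
tool_pos: [0.499, -0.0597, 0.086]
eef_rot: [-0.142, -0.679, -0.16, 0.703]
ft_force: [-0.2, -0.2, -0.4]
finger_gap: 0.0753
```

```bash
python3 p.py .4948 -.0609 .032 -65.6 F
```

```text
t 51.12 tcp [ 0.499  -0.0597  0.086 ] jawyaw -65.4 xaxis [-0.039  0.018 -0.999] j7 -0.4 F [-0.2 -0.2 -0.4] gap 0.0753
turn(rad, tool x) 0.004 shift tool cm (cur axes) [5.41 0.11 0.28] axes after turn [5.41 0.11 0.28] dist cm 5.4
```

Emit:
step_arm(motion=[[1.3, 0.1, 0.2, 0, 0.8], [1.4, 0, 0, 0, 0.8], [1.4, 0, 0, 0, 0.8], [1.1, 0, 0, 0, 0.8], [0, 0, 0, 0, 0.6], [0, 0, 0, 0, 0.4], [0, 0, 0, 0, 0.3], [0, 0, 0, 0, 0.3], [0, 0, 0, 0, 0.3], [0, 0, 0, 0, 0.3]], squeeze=40)

```text
t: 52.38
tool_pos: [0.4961, -0.0602, 0.0313]
eef_rot: [-0.142, -0.679, -0.16, 0.702]
ft_force: [-0.2, 0.9, -3.2]
finger_gap: 0.0463
```

```bash
python3 p.py
```

```text
t 52.38 tcp [ 0.4961 -0.0602  0.0313] jawyaw -65.4 xaxis [-0.037  0.018 -0.999] j7 -0.32 F [-0.2  0.9 -3.2] gap 0.0463
```

Emit:
step_arm(motion=[[-0.3, 0, 0, 0, 0], [-1, 0, 0, 0, 0], [-2, 0, 0, 0, 0], [-2.5, 0, 0, 0, 0], [-2.5, 0, 0, 0, 0], [-2.5, 0, 0, 0, 0], [-2.5, 0, 0, 0, 0], [-2, 0, 0, 0, 0], [-1, 0, 0, 0, 0], [0, 0, 0, 0, 0]], squeeze=50)

```text
t: 53.62
tool_pos: [0.501, -0.0637, 0.2036]
eef_rot: [-0.141, -0.68, -0.159, 0.702]
ft_force: [0.2, -0.2, -3.7]
finger_gap: 0.0464
```

```bash
python3 p.py .61 .245 .21 -93.3 13 F
```

```text
t 53.62 tcp [ 0.501  -0.0637  0.2036] jawyaw -65.5 xaxis [-0.036  0.019 -0.999] j7 -0.55 F [ 0.2 -0.2 -3.7] gap 0.0464
turn(rad, tool x) 0.485 shift tool cm (cur axes) [ -0.46 -23.57 -22.72] axes after turn [ -0.46 -31.45  -9.1 ] dist cm 32.7
[-0.04 -1.81 -1.75] 0.037
[-0.04 -1.88 -1.68] 0.037
[-0.04 -1.94 -1.61] 0.037
[-0.04 -2.   -1.53] 0.037
[-0.04 -2.05 -1.46] 0.037
[-0.04 -2.11 -1.38] 0.037
[-0.04 -2.16 -1.3 ] 0.037
[-0.04 -2.2  -1.22] 0.037
[-0.04 -2.25 -1.14] 0.037
[-0.04 -2.29 -1.05] 0.037
[-0.04 -2.33 -0.97] 0.037
[-0.04 -2.36 -0.88] 0.037
[-0.04 -2.39 -0.79] 0.037
```

Emit:
step_arm(motion=[[-0.2, -1.2, -1.2, 0.037, 0], [-0.2, -1.9, -1.7, 0.037, 0], [-0.1, -1.9, -1.6, 0.037, 0], [-0.1, -2.0, -1.5, 0.037, 0], [-0.1, -2.1, -1.5, 0.037, 0], [-0.1, -2.1, -1.4, 0.037, 0], [-0.1, -2.2, -1.3, 0.037, 0], [-0.1, -2.2, -1.2, 0.037, 0], [-0.1, -2.3, -1.1, 0.037, 0], [-0.1, -2.3, -1.1, 0.037, 0], [0, -2.3, -1.0, 0.037, 0], [0, -2.3, -0.9, 0.037, 0]])

```text
t: 55.12
tool_pos: [0.5962, 0.2195, 0.2035]
eef_rot: [0.018, -0.686, 0.009, 0.728]
ft_force: [0.0, 0.2, -3.2]
finger_gap: 0.0462
```

Emit:
step_arm(motion=[[0, -1.5, -0.6, 0.03, 0], [0, -0.8, -0.3, 0, 0], [0, 0, 0, 0, 0], [0, 0, 0, 0, 0]])

```text
t: 55.62
tool_pos: [0.6043, 0.2435, 0.1986]
eef_rot: [0.027, -0.683, 0.02, 0.73]
ft_force: [0.8, 0.2, -2.7]
finger_gap: 0.0463
```

```bash
python3 p.py .6237 .2447 .13 -93.3 F;python3 - <<'E'
from h import *
i,K,W=cam("wrist"); save(i,"w24",1.5)
E
```

```text
t 55.62 tcp [0.6043 0.2435 0.1986] jawyaw -93.8 xaxis [-0.066  0.012 -0.998] j7 -1.49 F [ 0.8  0.2 -2.7] gap 0.0463
turn(rad, tool x) -0.009 shift tool cm (cur axes) [ 6.72 -0.19 -2.38] axes after turn [ 6.72 -0.17 -2.38] dist cm 7.1
```

View pics/w24.png

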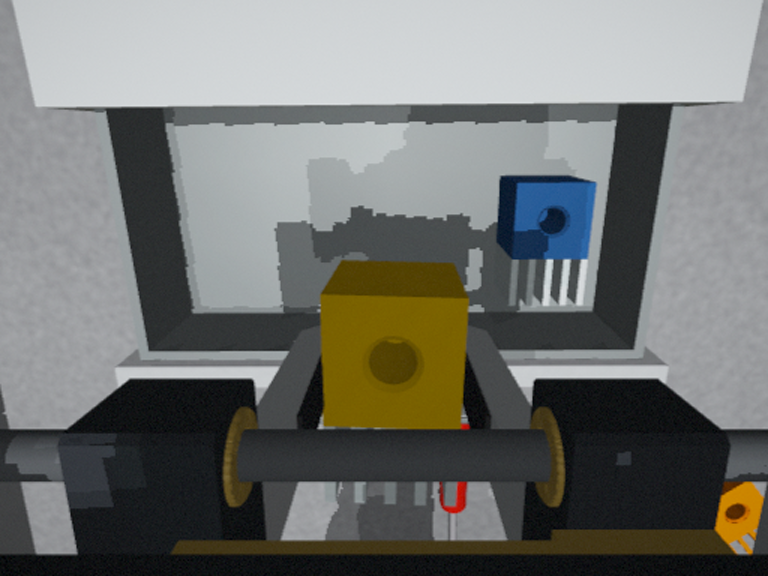

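Emit:
step_arm(motion=[[0, 0, -0.7, -0.009, 0], [0.3, -0.1, -0.8, 0, 0], [0.8, 0, -0.8, 0, 0], [1.4, 0, 0, 0, 0], [1.4, 0, 0, 0, 0], [1.4, 0, 0, 0, 0], [1, 0, 0, 0, 0], [0, 0, 0, 0, 0], [0, 0, 0, 0, 0]])

```text
t: 56.8
tool_pos: [0.6236, 0.2425, 0.1288]
eef_rot: [0.024, -0.682, 0.017, 0.731]
ft_force: [0.5, 0.4, -2.5]
finger_gap: 0.0461
```

```bash
python3 p.py .6237 .2447 .058 -93.3 F
```

```text
t 56.8 tcp [0.6236 0.2425 0.1288] jawyaw -93.4 xaxis [-0.068  0.012 -0.998] j7 -1.45 F [ 0.5  0.4 -2.5] gap 0.0461
turn(rad, tool x) -0.001 shift tool cm (cur axes) [ 7.06 -0.16 -0.48] axes after turn [ 7.06 -0.16 -0.48] dist cm 7.1
```

Emit:
step_arm(motion=[[0.8, -0.1, -0.1, 0, 0], [1.2, -0.05, -0.1, 0, 0], [1.4, 0, -0.1, 0, 0], [1.4, 0, -0.1, 0, 0], [1.2, 0, -0.1, 0, 0], [0.5, 0, 0, 0, 0], [0, 0, 0, 0, 0]])

```text
t: 57.68
tool_pos: [0.6245, 0.2448, 0.0589]
eef_rot: [0.024, -0.682, 0.017, 0.731]
ft_force: [0.3, 1.4, -2.7]
finger_gap: 0.0465
```

```bash
python3 p.py .6237 .2447 .054 -93.3 F
```

```text
t 57.67 tcp [0.6245 0.2448 0.0589] jawyaw -93.3 xaxis [-0.068  0.012 -0.998] j7 -1.4 F [ 0.3  1.4 -2.7] gap 0.0465
turn(rad, tool x) -0.001 shift tool cm (cur axes) [0.49 0.02 0.05] axes after turn [0.49 0.02 0.05] dist cm 0.5
```

Emit:
step_arm(motion=[[0.3, 0, 0, 0, 0], [0.15, 0, 0, 0, 0]])

```text
t: 57.92
tool_pos: [0.6249, 0.2449, 0.055]
eef_rot: [0.024, -0.683, 0.017, 0.73]
ft_force: [0.6, 0.1, -3.3]
finger_gap: 0.0461
```

Emit:
step_arm(motion=[[0.15, 0, 0, 0, 0], [0.1, 0, 0, 0, 0]])

```text
t: 58.18
tool_pos: [0.6257, 0.2449, 0.0543]
eef_rot: [0.024, -0.684, 0.017, 0.729]
ft_force: [-1.1, -1.1, 3.4]
finger_gap: 0.0464
```

Emit:
step_arm(motion=[[0.25, 0, 0, 0, 0], [0.25, 0, 0, 0, 0], [0.25, 0, 0, 0, 0], [0.25, 0, 0, 0, 0]])

```text
t: 58.68
tool_pos: [0.633, 0.2437, 0.0531]
eef_rot: [0.026, -0.69, 0.016, 0.723]
ft_force: [-1.3, -0.6, 10.1]
finger_gap: 0.0457
```

```bash
python3 p.py
```

```text
t 58.67 tcp [0.633  0.2437 0.0531] jawyaw -93.4 xaxis [-0.047  0.015 -0.999] j7 -1.39 F [-1.3 -0.6 10.1] gap 0.0457
```

Emit:
step_arm(motion=[[0.25, 0, 0.15, 0, 0], [0.25, 0, 0.15, 0, 0], [0.25, 0, 0.15, 0, 0]])

```text
t: 59.05
tool_pos: [0.6345, 0.2435, 0.053]
eef_rot: [0.027, -0.695, 0.016, 0.719]
ft_force: [-1.6, -0.9, 11.2]
finger_gap: 0.0457
```

```bash
python3 p.py
```

```text
t 59.05 tcp [0.6345 0.2435 0.053 ] jawyaw -93.5 xaxis [-0.033  0.017 -0.999] j7 -1.38 F [-1.6 -0.9 11.2] gap 0.0457
```

Good: the block is flat and the tilt is back down. Releasing.

Emit:
step_arm(motion=[[-0.05, 0, 0, 0, 0.6], [0, 0, 0, 0, 0.65], [0, 0, 0, 0, 0.65], [0, 0, 0, 0, 0.65], [-0.8, 0, 0, 0, 0.65], [-1.5, 0, 0, 0, 0.65], [-3, 0, 0, 0, 0.65], [-3.5, 0, 0, 0, 0.65], [-3.5, 0, 0, 0, 0.7], [-2, 0, 0, 0, 0.8], [0, 0, 0, 0, 0.8]])

```text
t: 60.42
tool_pos: [0.6408, 0.2403, 0.2066]
eef_rot: [0.028, -0.696, 0.016, 0.717]
ft_force: [-0.6, -0.8, -0.3]
finger_gap: 0.0749
```

```bash
python3 p.py .44 -.24 .21 -112 8 F;python3 - <<'E'
from h import *
i,K,W=cam("wrist"); save(i,"w25",1.5)
E
```

```text
t 60.42 tcp [0.6408 0.2403 0.2066] jawyaw -93.5 xaxis [-0.029  0.017 -0.999] j7 -1.49 F [-0.6 -0.8 -0.3] gap 0.0749
turn(rad, tool x) 0.322 shift tool cm (cur axes) [-0.6  49.17 17.1 ] axes after turn [-0.6  52.06  0.65] dist cm 52.1
[-0.08  6.15  2.14] 0.04
[-0.08  6.23  1.89] 0.04
[-0.08  6.3   1.64] 0.04
[-0.08  6.36  1.38] 0.04
[-0.08  6.41  1.12] 0.04
[-0.08  6.45  0.87] 0.04
[-0.08  6.48  0.6 ] 0.04
[-0.08  6.5   0.34] 0.04
```

View pics/w25.png

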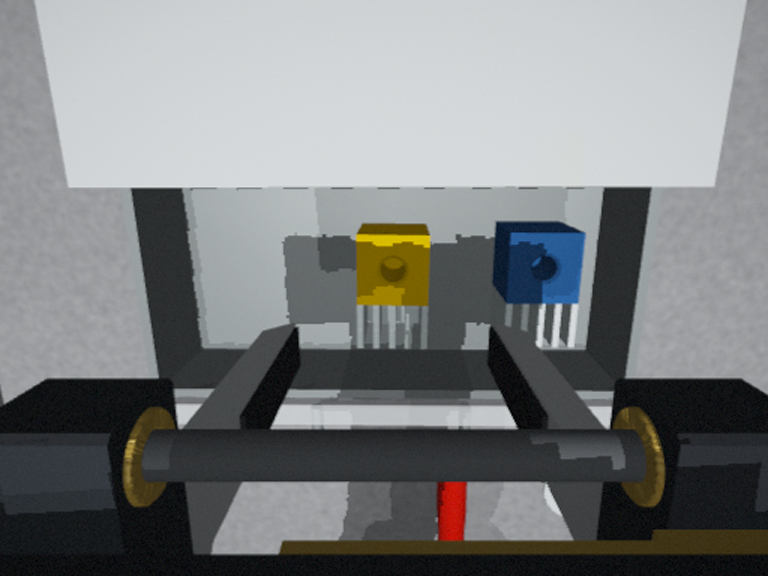

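Emit:
step_arm(motion=[[-0.1, 2.0, 0.8, 0.025, 0.8], [-0.1, 3.2, 1.1, 0.025, 0.8], [0, 3.2, 1.0, 0.025, 0.8], [0, 3.2, 0.95, 0.025, 0.8], [0, 3.2, 0.9, 0.025, 0.8], [0, 3.2, 0.8, 0.025, 0.8], [0, 3.2, 0.7, 0.025, 0.8], [0, 3.2, 0.6, 0.025, 0.8], [0, 3.2, 0.55, 0.025, 0.8], [0, 3.2, 0.5, 0.025, 0.8], [0, 3.2, 0.4, 0.025, 0.8], [0, 3.2, 0.3, 0.025, 0.8]])

```text
t: 61.98
tool_pos: [0.4666, -0.1132, 0.1964]
eef_rot: [0.13, -0.676, 0.126, 0.714]
ft_force: [0.9, 0.1, 0.1]
finger_gap: 0.0749
```

```bash
python3 p.py .435 -.24 .20 -112 5 F
```

```text
t 61.98 tcp [ 0.4666 -0.1132  0.1964] jawyaw -110.9 xaxis [-0.051  0.015 -0.999] j7 -1.07 F [0.9 0.1 0.1] gap 0.0749
turn(rad, tool x) 0.019 shift tool cm (cur axes) [-0.4  12.98 -1.56] axes after turn [-0.4  12.95 -1.8 ] dist cm 13.1
[-0.08  2.6  -0.31] 0.004
[-0.08  2.59 -0.32] 0.004
[-0.08  2.59 -0.33] 0.004
[-0.08  2.59 -0.34] 0.004
[-0.08  2.59 -0.35] 0.004
```

Emit:
step_arm(motion=[[-0.1, 2.6, -0.3, 0.005, 0.8], [-0.1, 2.6, -0.3, 0.005, 0.8], [-0.1, 2.6, -0.3, 0.005, 0.8], [-0.1, 2.0, -0.3, 0, 0.8], [0, 1.2, -0.2, 0, 0.8], [0, 0.6, 0, 0, 0.8], [0, 0, 0, 0, 0.8], [0, 0, 0, 0, 0.8]])

```text
t: 62.98
tool_pos: [0.4315, -0.2279, 0.1957]
eef_rot: [0.137, -0.671, 0.132, 0.716]
ft_force: [0.0, 0.1, 0.5]
finger_gap: 0.0751
```

```bash
python3 p.py;python3 - <<'E'
from h import *
i,K,W=cam("wrist"); save(i,"w26",1.5)
E
```

```text
t 62.98 tcp [ 0.4315 -0.2279  0.1957] jawyaw -112.0 xaxis [-0.061  0.019 -0.998] j7 -0.87 F [0.  0.1 0.5] gap 0.0751
```

View pics/w26.png

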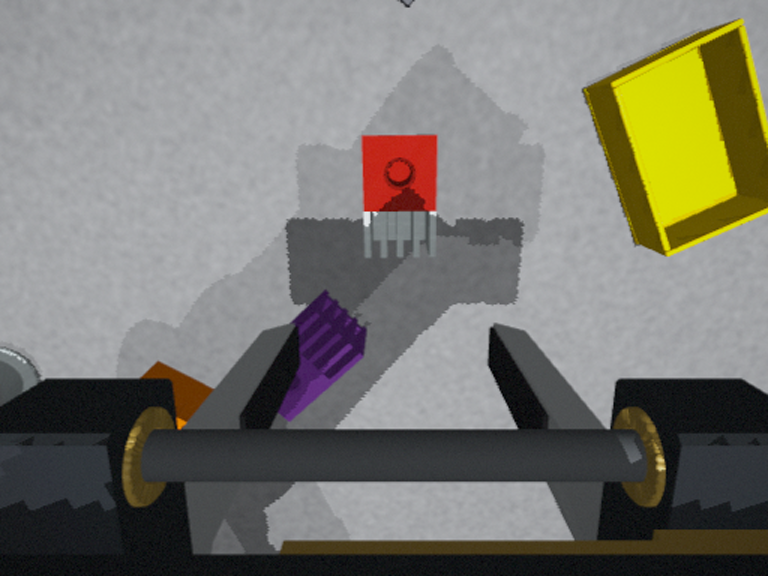

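```bash
python3 k.py .05 362,136 437,135 364,211 437,211 400,173 325,291 367,325| tail -4;  python3 p.py
```

```text
[ 0.4821 -0.2542  0.05  ]
[ 0.4296 -0.1794  0.05  ]
[ 0.3967 -0.1958  0.05  ]
yaw -21.0 side yaws [np.float64(-21.6), np.float64(-20.5)] headlen 0.04561939064802343 width 0.045308424103242505 front mid [ 0.5027 -0.2621] centre [ 0.4673 -0.2485] centre from bore [ 0.4681 -0.2488]
t 63.08 tcp [ 0.4316 -0.228   0.1958] jawyaw -112.0 xaxis [-0.061  0.019 -0.998] j7 -0.87 F [ 0.6 -0.1  0.2] gap 0.0749
```

```bash
python3 p.py .4724 -.2505 .09 -111 F
```

```text
t 63.08 tcp [ 0.4316 -0.228   0.1958] jawyaw -112.0 xaxis [-0.061  0.019 -0.998] j7 -0.87 F [ 0.6 -0.1  0.2] gap 0.0749
turn(rad, tool x) -0.017 shift tool cm (cur axes) [10.26  0.51 -5.29] axes after turn [10.26  0.6  -5.28] dist cm 11.6
```

Emit:
step_arm(motion=[[0.2, 0.15, -1.1, -0.017, 0.8], [0.5, 0.15, -1.4, 0, 0.8], [1, 0.15, -1.5, 0, 0.8], [1.8, 0.1, -1.0, 0, 0.8], [2, 0, -0.2, 0, 0.8], [2, 0, 0, 0, 0.8], [2, 0, 0, 0, 0.8], [0.7, 0, 0, 0, 0.8], [0, 0, 0, 0, 0.8], [0, 0, 0, 0, 0.8]])

```text
t: 64.32
tool_pos: [0.476, -0.2517, 0.08]
eef_rot: [0.131, -0.671, 0.125, 0.719]
ft_force: [-0.6, 0.5, 0.5]
finger_gap: 0.0751
```

```bash
python3 p.py .4724 -.2505 .032 -111 F
```

```text
t 64.33 tcp [ 0.476  -0.2517  0.08  ] jawyaw -110.8 xaxis [-0.065  0.02  -0.998] j7 -0.76 F [-0.6  0.5  0.5] gap 0.0751
turn(rad, tool x) 0.003 shift tool cm (cur axes) [ 4.82 -0.    0.06] axes after turn [ 4.82 -0.    0.06] dist cm 4.8
```

Emit:
step_arm(motion=[[1.2, 0, 0, 0, 0.8], [1.3, 0, 0, 0, 0.8], [1.3, 0, 0, 0, 0.8], [0.9, 0, 0, 0, 0.8], [0, 0, 0, 0, 0.6], [0, 0, 0, 0, 0.4], [0, 0, 0, 0, 0.3], [0, 0, 0, 0, 0.3], [0, 0, 0, 0, 0.3], [0, 0, 0, 0, 0.3]], squeeze=40)

```text
t: 65.58
tool_pos: [0.4737, -0.2508, 0.0307]
eef_rot: [0.13, -0.672, 0.125, 0.718]
ft_force: [-0.3, 0.0, -1.8]
finger_gap: 0.0458
```

```bash
python3 p.py
```

```text
t 65.58 tcp [ 0.4737 -0.2508  0.0307] jawyaw -110.8 xaxis [-0.063  0.019 -0.998] j7 -0.7 F [-0.3  0.  -1.8] gap 0.0458
```

Emit:
step_arm(motion=[[-0.3, 0, 0, 0, 0], [-1, 0, 0, 0, 0], [-2.5, 0, 0, 0, 0], [-3.5, 0, 0, 0, 0], [-3.5, 0, 0, 0, 0], [-3.5, 0, 0, 0, 0], [-2, 0, 0, 0, 0], [-0.5, 0, 0, 0, 0], [0, 0, 0, 0, 0]], squeeze=50)

```text
t: 66.7
tool_pos: [0.4833, -0.2537, 0.2065]
eef_rot: [0.131, -0.671, 0.126, 0.718]
ft_force: [-0.8, 0.4, -3.7]
finger_gap: 0.0456
```

```bash
python3 p.py .59 .33 .225 -93.3 22 F
```

```text
t 66.7 tcp [ 0.4833 -0.2537  0.2065] jawyaw -110.9 xaxis [-0.064  0.02  -0.998] j7 -0.9 F [-0.8  0.4 -3.7] gap 0.0456
turn(rad, tool x) -0.308 shift tool cm (cur axes) [ -1.35 -58.33  11.  ] axes after turn [ -1.35 -58.92  -7.18] dist cm 59.4
[-0.06 -2.65  0.5 ] -0.014
[-0.06 -2.66  0.46] -0.014
[-0.06 -2.66  0.43] -0.014
[-0.06 -2.67  0.39] -0.014
[-0.06 -2.67  0.35] -0.014
[-0.06 -2.68  0.31] -0.014
[-0.06 -2.68  0.28] -0.014
[-0.06 -2.69  0.24] -0.014
[-0.06 -2.69  0.2 ] -0.014
[-0.06 -2.69  0.16] -0.014
[-0.06 -2.69  0.13] -0.014
[-0.06 -2.7   0.09] -0.014
[-0.06 -2.7   0.05] -0.014
[-0.06 -2.7   0.01] -0.014
[-0.06 -2.7  -0.03] -0.014
[-0.06 -2.7  -0.06] -0.014
[-0.06 -2.7  -0.1 ] -0.014
[-0.06 -2.69 -0.14] -0.014
[-0.06 -2.69 -0.18] -0.014
[-0.06 -2.69 -0.21] -0.014
[-0.06 -2.69 -0.25] -0.014
[-0.06 -2.68 -0.29] -0.014
```

Emit:
step_arm(motion=[[-0.1, -1.5, 0.3, -0.014, 0], [-0.1, -2.7, 0.4, -0.014, 0], [-0.1, -2.7, 0.4, -0.014, 0], [-0.1, -2.7, 0.4, -0.014, 0], [-0.1, -2.7, 0.3, -0.014, 0], [-0.1, -2.7, 0.3, -0.014, 0], [-0.1, -2.7, 0.3, -0.014, 0], [-0.1, -2.7, 0.2, -0.014, 0], [-0.1, -2.7, 0.2, -0.014, 0], [-0.1, -2.7, 0.1, -0.014, 0], [-0.1, -2.7, 0.1, -0.014, 0], [-0.1, -2.7, 0.1, -0.014, 0]])

```text
t: 68.2
tool_pos: [0.5333, 0.0787, 0.211]
eef_rot: [0.072, -0.671, 0.057, 0.735]
ft_force: [1.0, -1.6, -3.5]
finger_gap: 0.0459
```

```bash
python3 p.py .59 .33 .225 -93.3 10 F
```

```text
t 68.2 tcp [0.5333 0.0787 0.211 ] jawyaw -100.5 xaxis [-0.088  0.028 -0.996] j7 -1.31 F [ 1.  -1.6 -3.5] gap 0.0459
turn(rad, tool x) -0.126 shift tool cm (cur axes) [ -1.18 -25.75  -0.89] axes after turn [ -1.18 -25.44  -4.11] dist cm 25.8
[-0.12 -2.58 -0.09] -0.013
[-0.12 -2.57 -0.12] -0.013
[-0.12 -2.57 -0.15] -0.013
[-0.12 -2.57 -0.19] -0.013
[-0.12 -2.57 -0.22] -0.013
[-0.12 -2.56 -0.25] -0.013
[-0.12 -2.56 -0.28] -0.013
[-0.12 -2.56 -0.31] -0.013
[-0.12 -2.55 -0.35] -0.013
[-0.12 -2.55 -0.38] -0.013
```

Emit:
step_arm(motion=[[-0.2, -2.5, -0.1, -0.013, 0], [-0.2, -2.5, -0.1, -0.013, 0], [-0.2, -2.5, -0.1, -0.013, 0], [-0.2, -2.5, -0.2, -0.013, 0], [-0.2, -2.5, -0.2, -0.013, 0], [-0.2, -2.5, -0.2, -0.013, 0], [-0.1, -2.5, -0.3, -0.013, 0], [-0.1, -2.0, -0.3, -0.013, 0], [0, -1.5, -0.3, -0.013, 0], [0, -0.8, -0.2, 0, 0], [0, 0, 0, 0, 0], [0, 0, 0, 0, 0]])

```text
t: 69.7
tool_pos: [0.5819, 0.3088, 0.2243]
eef_rot: [0.027, -0.673, 0.011, 0.739]
ft_force: [-0.3, -1.1, -3.7]
finger_gap: 0.0456
```

```bash
python3 p.py .629 .3416 .14 -93.3 F;python3 - <<'E'
from h import *
i,K,W=cam("wrist"); save(i,"w27",1.5)
E
```

```text
t 69.7 tcp [0.5819 0.3088 0.2243] jawyaw -93.2 xaxis [-0.094  0.025 -0.995] j7 -1.6 F [-0.3 -1.1 -3.7] gap 0.0456
turn(rad, tool x) 0.002 shift tool cm (cur axes) [ 8.03 -3.37 -5.31] axes after turn [ 8.03 -3.38 -5.3 ] dist cm 10.2
```

View pics/w27.png

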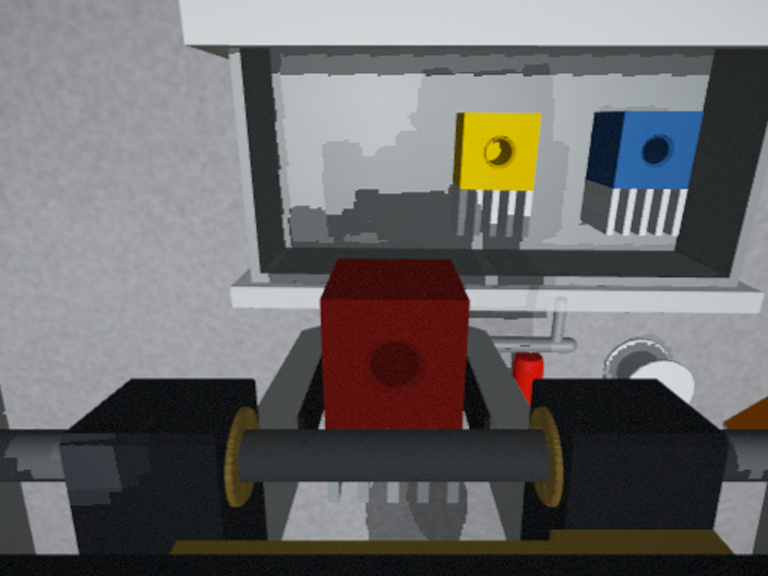

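```bash
python3 - <<'E'
from h import *
i,K,W=cam("wrist")
r=lambda u,v,z: ray(K,W,u/1.5,v/1.5,z).round(4)
print("floor FL,FR",r(288,246,.022),r(678,250,.022),"inner panel top L",r(262,276,.094),"R",r(732,276,.094),"cab front L",r(184,44,.11),"handle R",r(576,346,.072))
E
```

```text
floor FL,FR [0.5774 0.3939 0.022 ] [0.5588 0.0964 0.022 ] inner panel top L [0.5768 0.394  0.094 ] R [0.562  0.1023 0.094 ] cab front L [0.7077 0.4103 0.11  ] handle R [0.5069 0.1864 0.072 ]
```

```bash
python3 p.py .637 .337 .13 -93.3 F
```

```text
t 69.8 tcp [0.5819 0.3089 0.2245] jawyaw -93.2 xaxis [-0.093  0.026 -0.995] j7 -1.6 F [ 0.3 -0.  -3. ] gap 0.0457
turn(rad, tool x) 0.002 shift tool cm (cur axes) [ 8.96 -2.92 -6.22] axes after turn [ 8.96 -2.93 -6.22] dist cm 11.3
```

Emit:
step_arm(motion=[[0, -0.6, -1.2, 0, 0], [0, -0.9, -1.8, 0, 0], [0.2, -0.9, -1.8, 0, 0], [0.6, -0.4, -1.0, 0, 0], [1.2, 0, -0.4, 0, 0], [1.8, 0, 0, 0, 0], [2, 0, 0, 0, 0], [1.5, 0, 0, 0, 0], [0.8, 0, 0, 0, 0], [0, 0, 0, 0, 0], [0, 0, 0, 0, 0]])

```text
t: 71.18
tool_pos: [0.6361, 0.3323, 0.1328]
eef_rot: [0.029, -0.671, 0.014, 0.741]
ft_force: [-0.8, 0.4, -3.0]
finger_gap: 0.0458
```

```bash
python3 p.py .637 .337 .056 -93.3 F;python3 - <<'E'
from h import *
i,K,W=cam("wrist"); save(i,"w28",1.5)
E
```

```text
t 71.17 tcp [0.6361 0.3323 0.1328] jawyaw -93.5 xaxis [-0.098  0.024 -0.995] j7 -1.6 F [-0.8  0.4 -3. ] gap 0.0458
turn(rad, tool x) -0.004 shift tool cm (cur axes) [ 7.64 -0.33 -0.82] axes after turn [ 7.64 -0.33 -0.82] dist cm 7.7
```

View pics/w28.png

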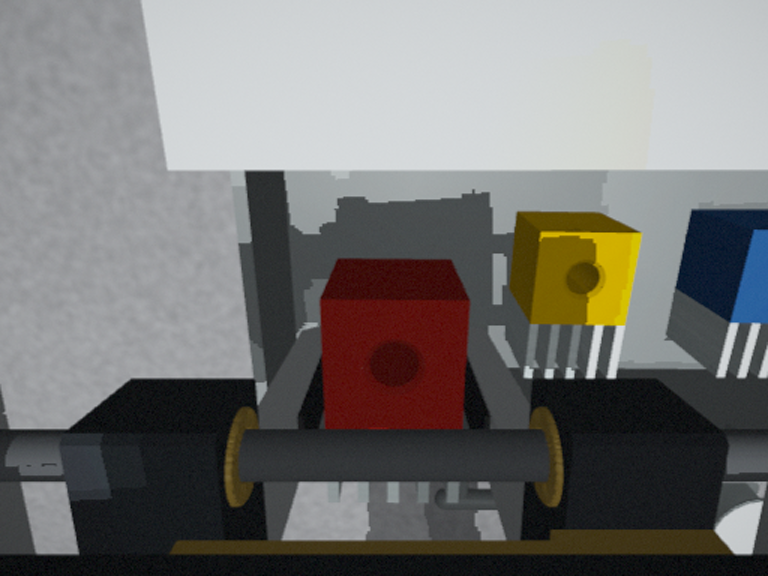

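Emit:
step_arm(motion=[[0.8, -0.2, -0.1, 0, 0], [1.2, -0.1, -0.12, 0, 0], [1.5, 0, -0.15, 0, 0], [1.5, 0, -0.15, 0, 0], [1.3, 0, -0.13, 0, 0], [0.5, 0, -0.05, 0, 0], [0, 0, 0, 0, 0]])

```text
t: 72.1
tool_pos: [0.6367, 0.3368, 0.0593]
eef_rot: [0.029, -0.671, 0.014, 0.741]
ft_force: [-0.5, 1.1, -3.1]
finger_gap: 0.046
```

```bash
python3 p.py .637 .337 .053 -93.3 F
```

```text
t 72.1 tcp [0.6367 0.3368 0.0593] jawyaw -93.5 xaxis [-0.098  0.024 -0.995] j7 -1.57 F [-0.5  1.1 -3.1] gap 0.046
turn(rad, tool x) -0.004 shift tool cm (cur axes) [ 0.62 -0.01 -0.09] axes after turn [ 0.62 -0.01 -0.09] dist cm 0.6
```

Emit:
step_arm(motion=[[0.3, 0, -0.03, 0, 0], [0.2, 0, -0.02, 0, 0], [0.15, 0, 0, 0, 0]])

```text
t: 72.47
tool_pos: [0.6375, 0.3372, 0.0539]
eef_rot: [0.029, -0.672, 0.013, 0.74]
ft_force: [-1.0, -1.0, 3.0]
finger_gap: 0.0459
```

Emit:
step_arm(motion=[[0.2, 0, 0.05, 0, 0], [0.2, 0, 0.05, 0, 0], [0.2, 0, 0.05, 0, 0]])

```text
t: 72.85
tool_pos: [0.6389, 0.337, 0.0537]
eef_rot: [0.03, -0.675, 0.013, 0.737]
ft_force: [-1.4, -0.3, 6.0]
finger_gap: 0.0454
```

```bash
python3 p.py
```

```text
t 72.85 tcp [0.6389 0.337  0.0537] jawyaw -93.5 xaxis [-0.088  0.026 -0.996] j7 -1.56 F [-1.4 -0.3  6. ] gap 0.0454
```

Emit:
step_arm(motion=[[0.25, 0, 0.12, 0, 0], [0.25, 0, 0.12, 0, 0], [0.25, 0, 0.12, 0, 0], [0.25, 0, 0.12, 0, 0], [0.25, 0, 0.12, 0, 0]])

```text
t: 73.47
tool_pos: [0.6395, 0.3369, 0.0533]
eef_rot: [0.03, -0.681, 0.011, 0.732]
ft_force: [-1.3, 0.2, 7.0]
finger_gap: 0.046
```

```bash
python3 p.py
```

```text
t 73.47 tcp [0.6395 0.3369 0.0533] jawyaw -93.4 xaxis [-0.071  0.029 -0.997] j7 -1.55 F [-1.3  0.2  7. ] gap 0.046
```

Near flat now. Releasing and lifting along the tool axis.

Emit:
step_arm(motion=[[-0.05, 0, 0, 0, 0.6], [0, 0, 0, 0, 0.62], [0, 0, 0, 0, 0.62], [0, 0, 0, 0, 0.62], [-0.8, 0, 0, 0, 0.62], [-1.5, 0, 0, 0, 0.62], [-3, 0, 0, 0, 0.62], [-3.5, 0, 0, 0, 0.62], [-3.5, 0, 0, 0, 0.7], [-2, 0, 0, 0, 0.8], [0, 0, 0, 0, 0.8]])

```text
t: 74.85
tool_pos: [0.6518, 0.332, 0.2076]
eef_rot: [0.031, -0.683, 0.011, 0.73]
ft_force: [0.4, 0.1, -0.0]
finger_gap: 0.0746
```

```bash
python3 p.py;python3 - <<'E'
from h import *
i,K,W=cam("wrist"); save(i,"w29",1.5)
i,K,W=cam("scene"); save(i,"s29",1.5)
E
```

```text
t 74.85 tcp [0.6518 0.332  0.2076] jawyaw -93.5 xaxis [-0.065  0.031 -0.997] j7 -1.64 F [ 0.4  0.1 -0. ] gap 0.0746
```

View pics/w29.png

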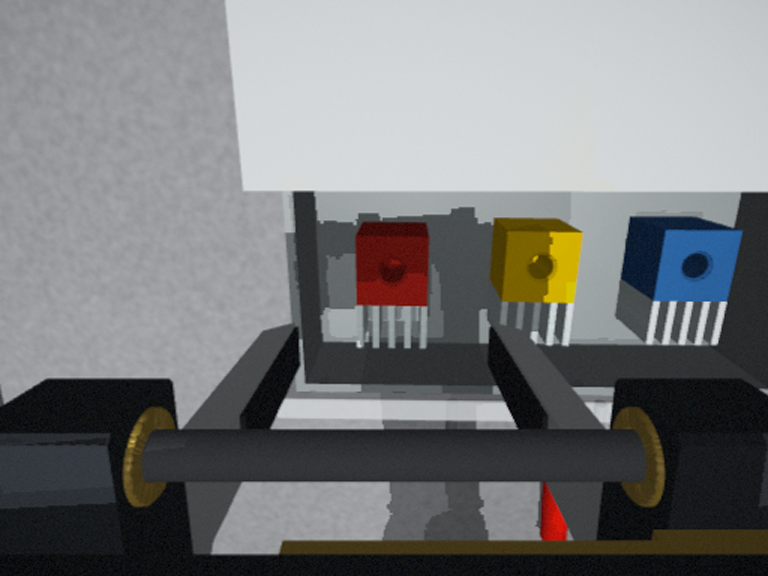

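View pics/s29.png

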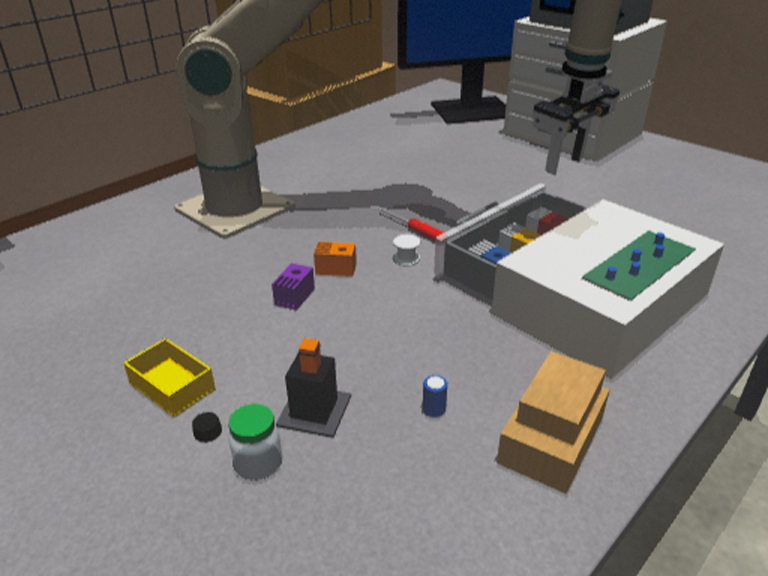

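```bash
python3 p.py .47 .265 .19 -93.3 8 F; python3 - <<'E'
from h import *
i,K,W=cam("top"); save(i,"t29",4,(75,110,265,260))
E
```

```text
t 74.95 tcp [0.6505 0.3321 0.2051] jawyaw -93.5 xaxis [-0.069  0.03  -0.997] j7 -1.64 F [-0.2 -0.1 -0.6] gap 0.075
turn(rad, tool x) -0.003 shift tool cm (cur axes) [ 2.55  7.83 17.47] axes after turn [ 2.55  7.77 17.5 ] dist cm 19.3
[0.32 0.98 2.18] -0.0
[0.32 0.98 2.18] -0.0
[0.32 0.98 2.18] -0.0
[0.32 0.98 2.19] -0.0
[0.32 0.98 2.19] -0.0
[0.32 0.97 2.19] -0.0
[0.32 0.97 2.19] -0.0
[0.32 0.97 2.19] -0.0
```

View pics/t29.png

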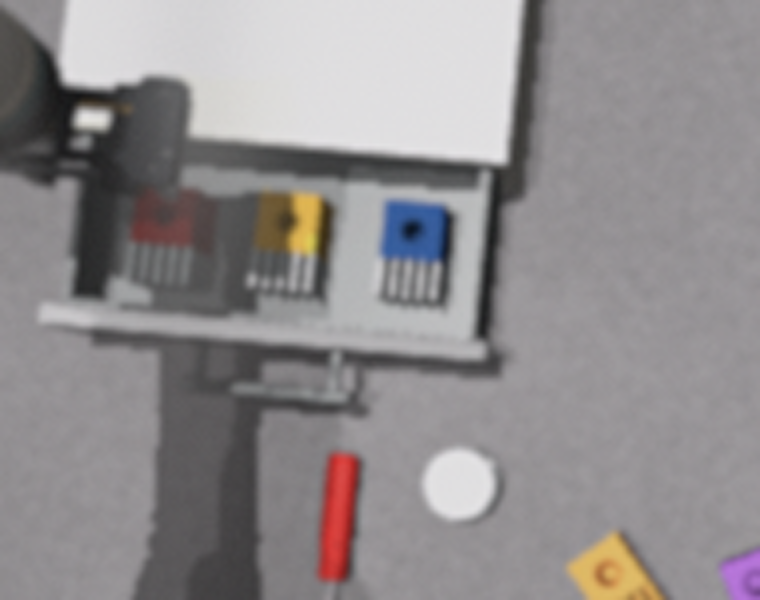

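Emit:
step_arm(motion=[[0, 0.6, 1.4, 0, 0.5], [0.1, 1.0, 2.2, 0, 0.2], [0.2, 1.0, 2.2, 0, 0], [0.2, 1.0, 2.2, 0, 0], [0.2, 1.0, 2.2, 0, 0], [0.2, 1.0, 2.2, 0, 0], [0.2, 1.0, 2.2, 0, 0], [0.2, 0.7, 1.6, 0, 0], [0, 0.3, 0.8, 0, 0], [0, 0, 0, 0, 0], [0, 0, 0, 0, 0]], squeeze=20)

```text
t: 76.38
tool_pos: [0.4618, 0.264, 0.19]
eef_rot: [0.026, -0.674, 0.015, 0.738]
ft_force: [0.5, 1.0, 0.2]
finger_gap: 0.0004
```

```bash
python3 p.py .472 .258 .074 -93.3 F; python3 - <<'E'
from h import *
i,K,W=cam("wrist"); save(i,"w30",1.5)
E
```

```text
t 76.38 tcp [0.4618 0.264  0.19  ] jawyaw -93.4 xaxis [-0.089  0.018 -0.996] j7 -1.5 F [0.5 1.  0.2] gap 0.0004
turn(rad, tool x) -0.002 shift tool cm (cur axes) [11.45  0.69 -2.09] axes after turn [11.45  0.69 -2.09] dist cm 11.7
```

View pics/w30.png

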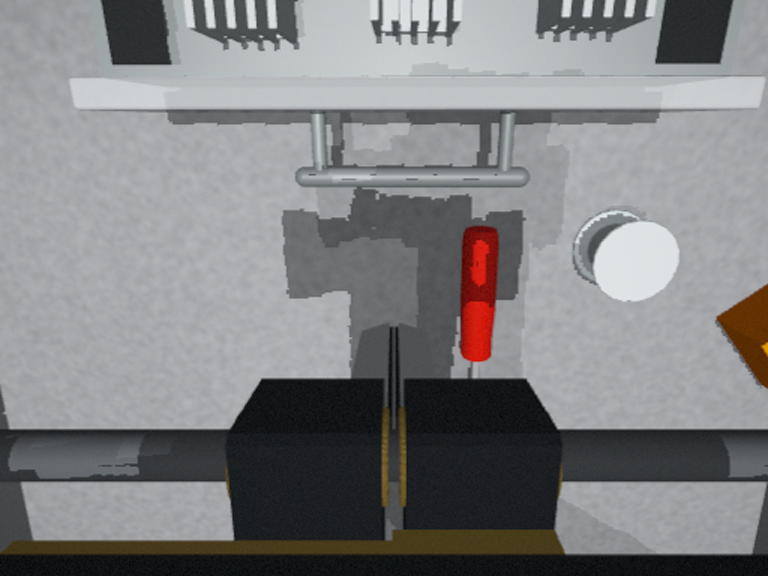

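```bash
python3 - <<'E'
from h import *
i,K,W=cam("wrist")
r=lambda u,v,z: ray(K,W,u/1.5,v/1.5,z).round(4)
print("bar L,C,R",r(298,176,.072),r(413,177,.072),r(528,178,.072),"screwdriver",r(480,228,.02),r(462,300,.02), "fin rears",r(250,42,.07),r(420,38,.07),r(590,42,.07))
E
```

```text
bar L,C,R [0.519  0.3149 0.072 ] [0.5146 0.2506 0.072 ] [0.5102 0.1865 0.072 ] screwdriver [0.4715 0.2051 0.02  ] [0.4192 0.2182 0.02  ] fin rears [0.5881 0.3317 0.07  ] [0.5845 0.2436 0.07  ] [0.5771 0.1563 0.07  ]
```

```bash
python3 p.py .482 .254 .074 -93.3 F
```

```text
t 76.47 tcp [0.4619 0.2639 0.1901] jawyaw -93.4 xaxis [-0.089  0.018 -0.996] j7 -1.5 F [ 0.2 -0.9 -1.3] gap 0.0003
turn(rad, tool x) -0.002 shift tool cm (cur axes) [11.36  1.02 -3.1 ] axes after turn [11.36  1.02 -3.1 ] dist cm 11.8
```

Emit:
step_arm(motion=[[0.8, 0.25, -0.4, 0, 0], [1.5, 0.25, -0.5, 0, 0], [2, 0.2, -0.5, 0, 0], [2, 0.1, -0.5, 0, 0], [2, 0.1, -0.5, 0, 0], [1.5, 0.1, -0.4, 0, 0], [0.7, 0, -0.2, 0, 0], [0, 0, 0, 0, 0], [0, 0, 0, 0, 0]])

```text
t: 77.6
tool_pos: [0.4836, 0.2526, 0.0734]
eef_rot: [0.026, -0.674, 0.016, 0.738]
ft_force: [0.1, -0.1, 0.1]
finger_gap: 0.0007
```

```bash
python3 p.py .62 .246 .074 -93.3 F
```

```text
t 77.6 tcp [0.4836 0.2526 0.0734] jawyaw -93.5 xaxis [-0.091  0.016 -0.996] j7 -1.35 F [ 0.1 -0.1  0.1] gap 0.0007
turn(rad, tool x) -0.003 shift tool cm (cur axes) [ -1.31  -0.17 -13.59] axes after turn [ -1.31  -0.13 -13.59] dist cm 13.7
```

Emit:
step_arm(motion=[[-0.03, 0, -0.5, 0, 0], [-0.06, 0, -0.6, 0, 0], [-0.06, 0, -0.7, 0, 0], [-0.06, 0, -0.7, 0, 0], [-0.07, 0, -0.8, 0, 0], [-0.07, 0, -0.8, 0, 0]])

```text
t: 78.35
tool_pos: [0.5267, 0.2508, 0.0746]
eef_rot: [0.026, -0.674, 0.015, 0.739]
ft_force: [-2.4, 0.0, 0.5]
finger_gap: 0.0003
```

```bash
python3 p.py
```

```text
t 78.35 tcp [0.5267 0.2508 0.0746] jawyaw -93.4 xaxis [-0.091  0.018 -0.996] j7 -1.37 F [-2.4  0.   0.5] gap 0.0003
```

Pushing the drawer (2.4 N). Continuing.

Emit:
step_arm(motion=[[-0.08, 0, -0.8, 0, 0], [-0.08, 0, -0.8, 0, 0], [-0.08, 0, -0.8, 0, 0], [-0.08, 0, -0.8, 0, 0], [-0.08, 0, -0.8, 0, 0], [-0.08, 0, -0.8, 0, 0], [-0.08, 0, -0.8, 0, 0], [-0.08, 0, -0.8, 0, 0]])

```text
t: 79.35
tool_pos: [0.5953, 0.2468, 0.0746]
eef_rot: [0.026, -0.673, 0.015, 0.739]
ft_force: [-1.6, 0.4, 0.3]
finger_gap: 0.0006
```

```bash
python3 p.py
```

```text
t 79.35 tcp [0.5953 0.2468 0.0746] jawyaw -93.4 xaxis [-0.092  0.018 -0.996] j7 -1.4 F [-1.6  0.4  0.3] gap 0.0006
```

Emit:
step_arm(motion=[[-0.07, 0, -0.7, 0, 0], [-0.06, 0, -0.6, 0, 0], [-0.05, 0, -0.5, 0, 0], [-0.04, 0, -0.4, 0, 0]])

```text
t: 79.85
tool_pos: [0.6192, 0.2453, 0.0746]
eef_rot: [0.026, -0.673, 0.015, 0.739]
ft_force: [-1.1, 0.4, 0.4]
finger_gap: 0.0003
```

Emit:
step_arm(motion=[[-0.04, 0, -0.4, 0, 0], [-0.04, 0, -0.4, 0, 0], [-0.04, 0, -0.4, 0, 0]])

```text
t: 80.22
tool_pos: [0.6317, 0.2446, 0.0747]
eef_rot: [0.026, -0.673, 0.015, 0.739]
ft_force: [-1.5, 0.3, -0.4]
finger_gap: 0.0006
```

Emit:
step_arm(motion=[[-0.04, 0, -0.4, 0, 0], [-0.04, 0, -0.4, 0, 0], [-0.03, 0, -0.3, 0, 0]])

```text
t: 80.6
tool_pos: [0.6324, 0.2446, 0.0748]
eef_rot: [0.026, -0.664, 0.015, 0.747]
ft_force: [-7.1, -0.6, 4.1]
finger_gap: 0.0006
```

Emit:
step_arm(motion=[[-0.03, 0, -0.3, 0, 0], [-0.03, 0, -0.3, 0, 0]])

```text
t: 80.85
tool_pos: [0.6325, 0.2446, 0.075]
eef_rot: [0.026, -0.659, 0.014, 0.752]
ft_force: [-6.8, 0.1, 4.9]
finger_gap: 0.0003
```

Emit:
step_arm(motion=[[0, 0, 0.5, 0, 0], [0.1, 0, 1, 0, 0], [0.1, 0, 1.5, 0, 0], [0.1, 0, 1.5, 0, 0], [0, 0, 1.5, 0, 0], [-2, 0, 0, 0, 0], [-3, 0, 0, 0, 0], [-3, 0, 0, 0, 0], [-3, 0, 0, 0, 0], [-2, 0, 0, 0, 0], [0, 0, 0, 0, 0]])

```text
t: 82.22
tool_pos: [0.595, 0.2433, 0.2216]
eef_rot: [0.027, -0.667, 0.015, 0.744]
ft_force: [-0.1, 0.1, -0.2]
finger_gap: 0.0005
```

```bash
python3 p.py; python3 - <<'E'
from h import *
for n in ["wrist","scene","top"]:
    i,K,W=cam(n); save(i,n+"31")
E
```

```text
t 82.22 tcp [0.595  0.2433 0.2216] jawyaw -93.5 xaxis [-0.109  0.019 -0.994] j7 -1.51 F [-0.1  0.1 -0.2] gap 0.0005
```

View pics/wrist31.png

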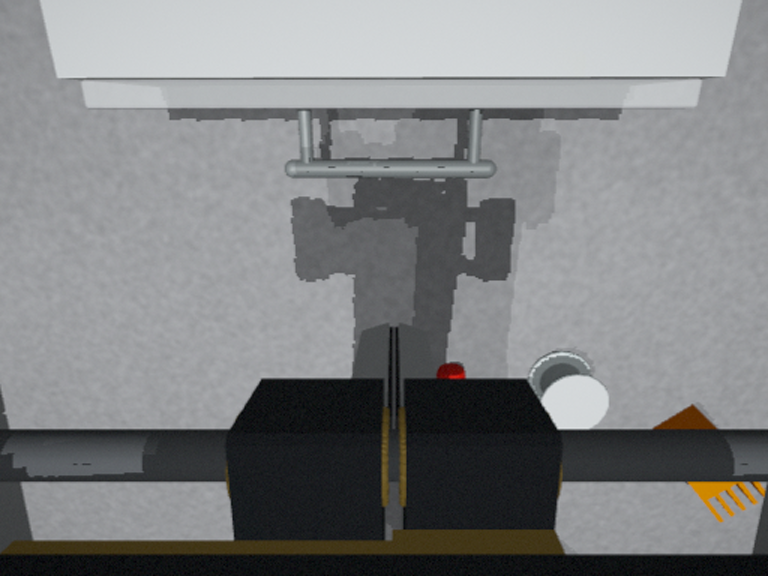

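View pics/scene31.png

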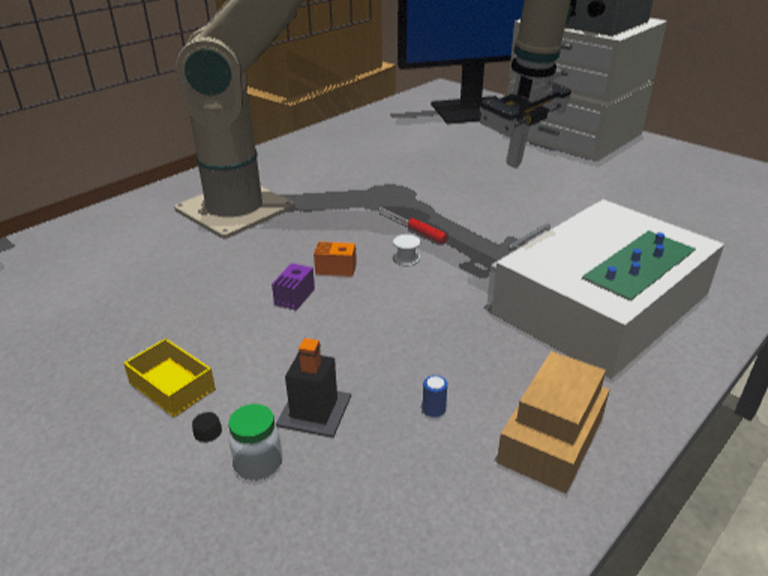

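View pics/top31.png

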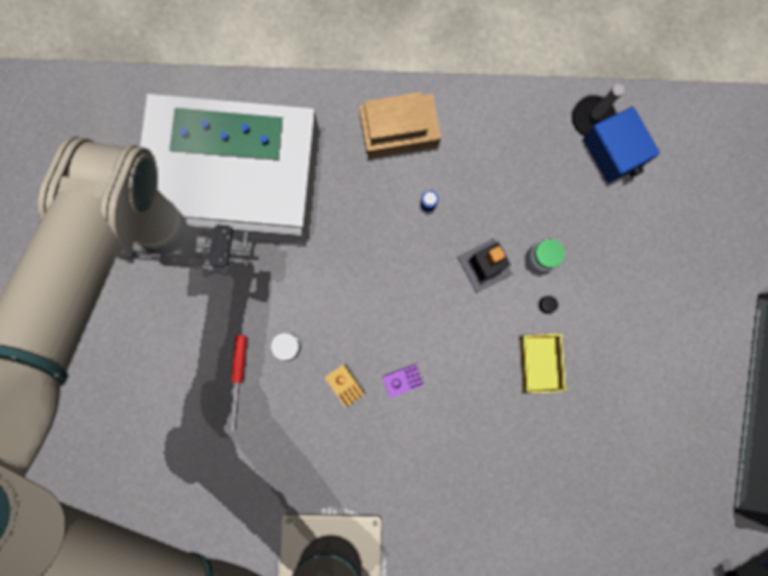

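```bash
python3 - <<'E'
from h import *
i,K,W=cam("wrist")
r=lambda u,v,z: ray(K,W,u/1.5,v/1.5,z).round(4)
print("bar C",r(391,169,.072),"panel outer top",r(391,108,.094),"panel/cab gap", r(391,80,.094),"cab front",r(391,77,.11))
i,K,W=cam("scene"); save(i,"sg",10,(180,215,250,275)); print("handle base proj",proj(K,W,[.637,-.3153,.09]), "top",proj(K,W,[.637,-.3153,.135]))
a=cv2.imread("pics/scene0.png"); cv2.imwrite("pics/sg0.png",cv2.resize(a[322:412,270:375],None,fx=6.67,fy=6.67))
E
```

```text
bar C [0.6442 0.243  0.072 ] panel outer top [0.6793 0.2405 0.094 ] panel/cab gap [0.6932 0.2396 0.094 ] cab front [0.6939 0.2393 0.11  ]
handle base proj [206.0968462  244.98371061] top [204.52683    228.95229163]
```

View pics/sg.png

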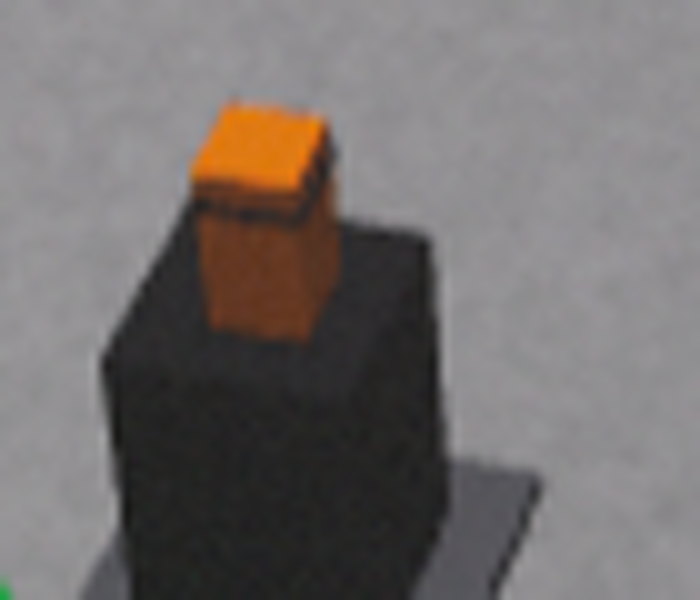

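View pics/sg0.png

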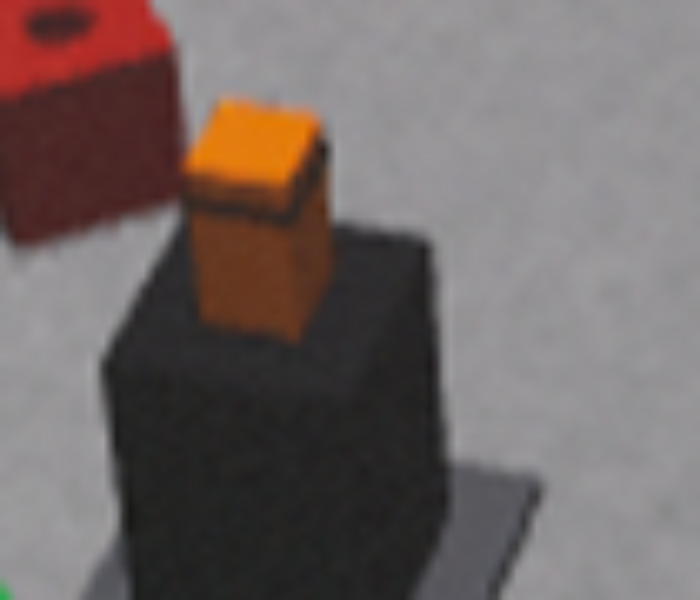

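```bash
python3 - <<'E'
from h import *
print(manip.finish_job())
E
```

```text
the job is handed in; nothing more can be done
None
```

I checked all three bores in the order red, yellow, blue, put the gauge back in its stand, stood the blocks in the drawer and pushed the drawer shut. The job was handed in at about 82 s and reported no verdict.

- **Bore checks:** in each bore the rod bottomed out at the expected depth and was held down for well over a second. The readings during the holds were:

| Block | Force (N) | Time held (s) |
|---|---|---|
| Red | 9–19, with one brief peak of 42 at first contact | about 1.9 |
| Yellow | about 20 | about 2 |
| Blue | 10–19 | about 1.8 |

- **Gauge:** it stopped at the height where it was first picked up. The last picture shows it upright with the handle resting on the stand, about 1 mm sideways from where it started, inside the hole's clearance.
- **Blocks and drawer:** all three blocks stood upright in the drawer when I looked just before closing it. They can't be seen now that it is shut. The drawer moved in about 13 cm to a hard stop at about 7 N, and its front meets the cabinet front. While I was putting the yellow block in, the drawer slid in about 1 cm, which did no harm.
- **Other things:** the bystanders and the orange and purple look-alikes look unmoved in the last top and scene views. I saw no block knocked aside during the run.
- **Tool tilt:** the tool drifted up to about 6° off vertical. I corrected part of it by pressing during the bore checks and while setting down the yellow and red blocks.

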